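# Turn the instrument stand and lay out the ophthalmoscope

### The job

Turn the revolving instrument stand until the cradle with the ophthalmoscope (the blue-handled instrument) faces the robot, and let the stand come to rest. Then lift the ophthalmoscope out of its cradle and gently lay it flat in the desk rest, handle in both white saddles and head inside the head guard, and let go. Leave the other instruments in their cradles and the saline bottle where it stands.

Things in the scene. Friction and masses are not known exactly. Their poses are not given: they have to be found in the camera images.
- carousel (a joint): Turn of the revolving stand about its upright axis, rad; 0 at the start of the episode, grows counter-clockwise seen from above. No detents, may turn either way (+-12.5 rad), light drag of about 0.1 N m, stays where it is left. White disc (radius 155 mm, top 26 mm above the table), slim column (radius 18 mm), five equal sloping cradles 72 degrees apart, one of them empty.
- foot: Fixed round grey foot of the stand, radius 160 mm; origin on the table on the turning axis, -x towards the robot, z up. In all cradles instruments lean inwards at 45 degrees from upright: butt low and outside on a stop plate, head high, near the column. Cradles open outwards and up, square to the slope.
- turn_handle (a point): Centre of the black bar handle on top of the stand, on the turning axis, 277 mm above the table. The bar is 96 mm long, 18 mm thick, 38 mm high (19 mm above and below this point), turns with the stand and lies along this point's y axis; -x points to the ophthalmoscope's cradle. Under the bar is a disc of radius 26 mm, its top 19 mm below this point.
- front (a point): Fixed point 126 mm from the turning axis, 125 mm above the table, on the side of the stand that faces the robot. The ophthalmoscope's cradle faces the robot when ophthalmoscope_cradle is here, give or take some 25 degrees of turn. The point's x axis is level and points from here to the turning axis.
- ophthalmoscope_cradle (a point): Where the ophthalmoscope_mid lies when cradled; 126 mm from the turning axis, 125 mm above the table; turns with the stand. The cradle's two white V saddles (12 mm thick, 90 degree V, 48 mm wide, lips 4 mm above the handle's axis) are 39 mm either side along the handle, 66 mm clear between them; below is a 26 mm wide strip, 34 mm from the handle's axis.
- ophthalmoscope_mid (a point): Middle of the ophthalmoscope's grip, on its axis, 69 mm from the butt. Round blue handle with thin black rings, 28 mm diameter, 130 mm long; then a steel neck and a black head with a round grey dial, 24 mm wide (dial 33 mm), ending 126 mm from here; 195 mm in all, about 0.24 kg, balance point about 14 mm headwards of here. Site x runs from butt to head.
- ophthalmoscope_head (a point): Middle of the ophthalmoscope's black head, on its axis, 96 mm from ophthalmoscope_mid. Same axes.
- ophthalmoscope: The ophthalmoscope; origin and axes as ophthalmoscope_mid.
- rest: The desk rest, fixed: grey plate with black rubber lining, 250 x 72 x 10 mm high, two white V saddles, a white head guard at its +x end and a white end plate, 44 mm high above the table, at its -x end, 87 mm from the origin (inner face 18 mm clear of the butt). Origin on the table below rest_mid; x along the rest to the head guard, z up.
- rest_mid (a point): Where ophthalmoscope_mid comes to lie in the rest, 44 mm above the table. The two V saddles, like those of the stand (48 mm wide, lips 48 mm above the table), are 39 mm either side of this point along x, 66 mm clear between them; the plate's top is 34 mm below this point. Axes as rest.
- rest_head (a point): Where ophthalmoscope_head comes to lie, 96 mm from rest_mid along x, 44 mm above the table, inside the head guard: an open-topped U of 6 mm walls reaching 50 mm above the table, 52 mm wide inside, from 88 to 153 mm from rest_mid, open towards the saddles, closed at the far end (inner face 147 mm from rest_mid).
- retinoscope_mid (a point): Another instrument, not to be taken: retinoscope, black handle of 28 mm diameter, steel sleeve and grey box head, 196 mm long. Middle of its grip, 69 mm from its butt; x from butt to head. Loose in the cradle next counter-clockwise (seen from above) from the ophthalmoscope.
- retinoscope_cradle (a point): The point of that cradle where retinoscope_mid belongs; moves with the stand.
- transilluminator_mid (a point): Another instrument, not to be taken: transilluminator, white handle of 24 mm diameter, thin steel tip, 185 mm long. Middle of its grip, 69 mm from its butt; x from butt to head. Loose in the cradle second counter-clockwise from the ophthalmoscope.
- transilluminator_cradle (a point): The point of that cradle where transilluminator_mid belongs; moves with the stand.
- occluder_mid (a point): Another instrument, not to be taken: occluder, thin black handle of 16 mm diameter with a flat round black paddle of 58 mm, 189 mm long. Middle of its grip, 69 mm from its butt; x from butt to head. Loose in the cradle next clockwise from the ophthalmoscope.
- occluder_cradle (a point): The point of that cradle where occluder_mid belongs; moves with the stand.
- saline: Bystander: white saline bottle with a green cap, loose, 48 mm diameter, 130 mm high; origin at the centre of its underside. Leave it.
Not all that is in view belongs to the job. Leave any green look-alike of the part that bears transilluminator_mid alone.

How it is judged (in metres and radians):
On the way, in this order (a step that is already met when the one before it is completed fails the run):
1. the stand rests with the ophthalmoscope's cradle facing the robot (within 55 mm of site front, about 25 degrees), the ophthalmoscope still in it (horizontal distance between ophthalmoscope_cradle and front below 0.055 m and distance between ophthalmoscope_mid and ophthalmoscope_cradle below 0.012 m and velocity of joint carousel between -0.05 and 0.05 rad/s), for 0.2 s.
2. the ophthalmoscope is lifted out of its cradle while that still faces the robot (horizontal distance between ophthalmoscope_cradle and front below 0.07 m and distance between ophthalmoscope_mid and ophthalmoscope_cradle above 0.05 m), for 0.1 s.
At the end, for the whole second after the job is handed in: Ophthalmoscope at rest in both saddles of the rest: handle middle within 18 mm of rest_mid, at most 4 mm above it; head within 20 mm of rest_head, at most 6 mm above. Stand still, other instruments within 15 mm of their cradle points, saline upright within 20 mm of its place (distance between ophthalmoscope_mid and rest_mid below 0.018 m and distance between ophthalmoscope_head and rest_head below 0.02 m and z of ophthalmoscope_mid in the frame of rest_mid below 0.004 m and z of ophthalmoscope_head in the frame of rest_head below 0.006 m and linear speed of ophthalmoscope below 0.02 m/s and velocity of joint carousel between -0.05 and 0.05 rad/s and distance between retinoscope_mid and retinoscope_cradle below 0.015 m and distance between transilluminator_mid and transilluminator_cradle below 0.015 m and distance between occluder_mid and occluder_cradle below 0.015 m and distance of saline from where it was at the start of the episode below 0.02 m and angle between saline's own z axis and vertical below 0.1 rad); the robot touches nothing.
It fails at once if the retinoscope leaves its cradle (by more than 25 mm) (distance between retinoscope_mid and retinoscope_cradle above 0.025 m).
It fails at once if the transilluminator leaves its cradle (by more than 25 mm) (distance between transilluminator_mid and transilluminator_cradle above 0.025 m).
It fails at once if the occluder leaves its cradle (by more than 25 mm) (distance between occluder_mid and occluder_cradle above 0.025 m).
It fails at once if the saline bottle is pushed (by more than 30 mm) (distance of saline from where it was at the start of the episode above 0.03 m).
It fails at once if the ophthalmoscope is dropped or forced into the desk rest (contact force above 45 N) (contact force between ophthalmoscope and rest above 45 N).
It also fails if it takes over 72 s, if anything falls off the work surface, if the arm or the gripper's body presses on something with over 40 N, if the wrist force passes 120 N, or if a joint passes its speed limit or range.

### The arm

A 6-joint arm with a two-finger parallel gripper is mounted at the origin on the work surface. World frame = base frame: x ahead of the robot, y to its left, z up, the work surface at z = 0. Lengths are in mm, angles in rad, forces in N, time in s.
With the tool pointing down it reaches from about 275 to 750 mm from the base axis. Payload 10.2 kg.
Tool frame: the origin (TCP) lies at the very end of the fingers, on their centre line; the grasp point (between the pads) lies 19 mm behind it (ctrl.pinch_z is the distance from the TCP to the grasp point, in mm); y points along the fingers, z is the direction in which the jaws open and shut, and the axes are right-handed (so a half turn about y gives the same grasp; the last joint's range is limited). The gripper opens to 85 mm and grips with 20 to 120 N. Pads are 22 mm wide; open, the fingers measure 114 mm over their backs; the gripper's body (76 mm by 85 mm) begins 54 mm behind the grasp point. The pads swing forward as they close: fully open they stand 13 mm farther back than shut.
Start: joints at [0.969, 0.313, 1.498, -0, 1.331, -0.223], TCP at [194.161, 487.783, 231.294] pointing down, gripper open.
Joint ranges: [-2.94, 2.94], [-0.97, 2.17], [0.19, 2.56], [-1.23, 4.37], [0.02, 3.11], [-2.88, 2.88]. Speed limits (rad/s): [2.39, 2.39, 3.01, 3.14, 3.14, 3.14].

### API

Orientations are given as a unit quaternion [w, x, y, z].
In Python, from rig import sense, eyes, ctrl gives the robot as it stands. The module is installed in compiled form; this text tells all that it offers.
- The arm moves only by the shell command python3 -m handwheel 'ROWS' [FORCE]. ROWS is JSON, a list of rows, each an object of numbers: "grip": the finger opening in mm, from 0 to 85.4; "tx", "ty", "tz": the shift along the tool's x, y, z in mm; "wx", "wy", "wz": the turn, a rotation vector about the tool's x, y, z in rad. In form: [{"grip": .., "tx": .., "ty": .., "tz": .., "wx": .., "wy": .., "wz": ..}, ...]. A call has 1 to 10 rows; each row shifts and turns the commanded pose from where the row before left it, along the tool's axes as they then stand; what a row does not reach is not made up. A row lasts 1/12 s, in which the tool goes at most 41.7 mm and 7.16 degrees, less where a joint would pass 70% of its speed; a pose out of reach is approached as far as the arm can. A call is refused whole if a number of a shift passes 41.7 or a number of a turn 0.125, either way. A call with a gripper value outside its range is refused whole. The fingers move at their own pace and stop on an object; FORCE is the grip in N (left out, the last holds). Time passes only in rows, so rows that do not move let the fingers close. It gives the time, the measured TCP pose, the force and the opening at its end, in the units of the state.
- sense(): the state, without advancing time (a new reading comes with each control period).
- eyes.capture(name): name is "side" or "top"; returns a dict with "pixels" (480x640x3 uint8, red, green, blue), "mtx" (3x3 intrinsics, pixels), "dist" ([k1, k2, p1, p2, k3] as OpenCV has them; the pictures are not rectified), "R" (3x3) and "t" (3): a world point X has camera coordinates R X + t. Camera axes: x right, y down, z forward; pixel columns grow to the right and rows downward; lengths in mm; the calibration is good to about 2 mm. A picture is of the moment at which its call begins. There is no depth.
- ctrl.finish_job(): hands the job in, once; it reports no verdict.
The state is a dict: "time_s": time; "joints": joint angles; "dq": joint speeds; "tau": joint torques, N m; "eef_pos": TCP position; "ee_rot": TCP orientation; "force": force on the tool from outside, world axes, zero at the start; "wrist_torque": the same for the moment, N m; "grip_width": opening from 0.0 (shut) to 1.0 (fully open).
Only numpy, scipy, OpenCV 4.12 (cv2) and the standard library are available. Lean on these libraries where they do the work, as an engineer would, in place of code of your own. Each camera call takes 0.05 s, during which the arm holds its last target.

## Working session

There is one attempt and no reset: what is moved stays moved. The work goes in short steps, Python scripts to look and compute and a shell command to move; the robot and the scene stay as the last step left them, time stands still between calls to the robot, and variables do not carry over. Pictures are saved under pics/ and viewed, and the job is handed in when it is done.

```bash
mkdir -p pics; ls
python3 - <<'E'
from rig import sense, eyes, ctrl
import cv2, numpy as np
for n in ["side","top"]:
    c=eyes.capture(n); cv2.imwrite(f"pics/{n}0.png",c["pixels"][:,:,::-1])
    print(n,c["mtx"].round(1).tolist(),np.round(c["dist"],4),np.round(c["R"],4).tolist(),np.round(c["t"],1), (-np.array(c["R"]).T@np.array(c["t"])).round(0))
s=sense()
print({k:np.round(v,4).tolist() for k,v in s.items()},ctrl.pinch_z)
E
```

```text
pics
side [[621.2, 0.0, 322.8], [0.0, 621.2, 237.5], [0.0, 0.0, 1.0]] [0.0237 0.     0.     0.     0.    ] [[0.6735, -0.7392, -0.0017], [-0.4989, -0.4529, -0.7389], [0.5454, 0.4985, -0.6738]] [-368.9  372.7 1327.7] [-290. -766. 1169.]
top [[536.6, 0.0, 321.5], [0.0, 536.6, 229.8], [0.0, 0.0, 1.0]] [-0.0169  0.      0.      0.      0.    ] [[-0.0073, -0.9999, 0.0115], [-0.9928, 0.0059, -0.1193], [0.1192, -0.0123, -0.9928]] [ -21.4  542.5 1474. ] [ 363.   -7. 1528.]
{'time_s': 0.1, 'joints': [0.9686, 0.3134, 1.4984, -0.0, 1.331, -0.2234], 'dq': [0.0005, -0.0011, -0.0014, 0.0009, 0.0004, 0.0011], 'tau': [0.0042, -41.2899, -26.014, -0.0, 0.003, 0.0001], 'eef_pos': [194.0052, 487.5813, 230.809], 'ee_rot': [-0.6941, 0.6948, -0.1333, 0.133], 'force': [0.3363, 0.633, -0.349], 'wrist_torque': [0.0041, -0.0067, 0.0424], 'grip_width': 1.0001} 18.700000000000003
```

View pics/side0.png

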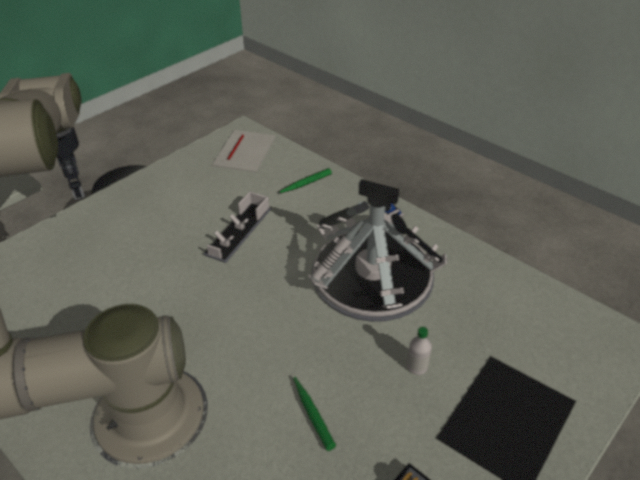

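View pics/top0.png

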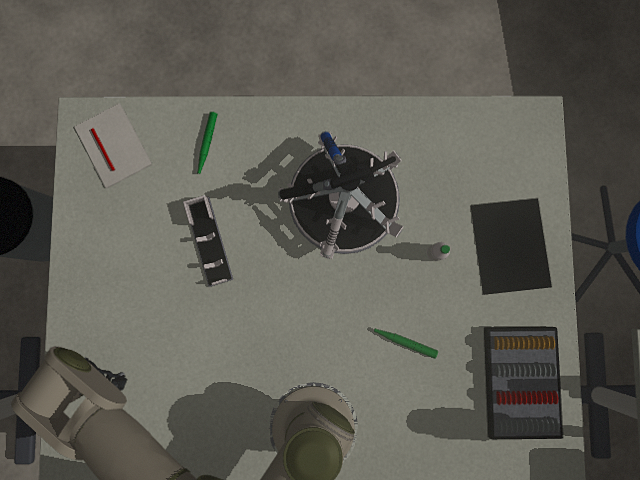

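```bash
cat > h.py <<'E'
from rig import sense, eyes, ctrl
import cv2, numpy as np
def ray(c,px):
    u=cv2.undistortPoints(np.array([[px]],float),c["mtx"],c["dist"])[0,0]
    R=np.array(c["R"]);t=np.array(c["t"])
    return -R.T@t, R.T@np.array([u[0],u[1],1])
def onz(c,px,z):
    o,d=ray(c,px); return o+d*(z-o[2])/d[2]
def tri(c1,p1,c2,p2):
    o1,d1=ray(c1,p1);o2,d2=ray(c2,p2)
    A=np.stack([d1,-d2],1);s=np.linalg.lstsq(A,o2-o1,rcond=None)[0]
    a=o1+s[0]*d1;b=o2+s[1]*d2
    return (a+b)/2,np.linalg.norm(a-b)
def proj(c,X):
    X=np.atleast_2d(np.array(X,float))
    return cv2.projectPoints(X,cv2.Rodrigues(np.array(c["R"]))[0],np.array(c["t"]),c["mtx"],c["dist"])[0][:,0]
def crop(c,box,name,f=None):
    x0,y0,x1,y1=box; f=f or min(800/(x1-x0),600/(y1-y0))
    im=cv2.resize(c["pixels"][y0:y1,x0:x1,::-1],None,fx=f,fy=f,interpolation=cv2.INTER_CUBIC)
    cv2.imwrite(name,im); print(name,"scale",f,"off",x0,y0)
E
python3 - <<'E'
from h import *
c=eyes.capture("top");s=eyes.capture("side")
crop(c,(260,120,420,240+20),"pics/top1.png",5)
crop(c,(160,180,250,295),"pics/toprest.png",5)
crop(s,(190,170,460,330),"pics/side1.png",2.9)
E
```

```text
pics/top1.png scale 5 off 260 120
pics/toprest.png scale 5 off 160 180
pics/side1.png scale 2.9 off 190 170
```

View pics/top1.png

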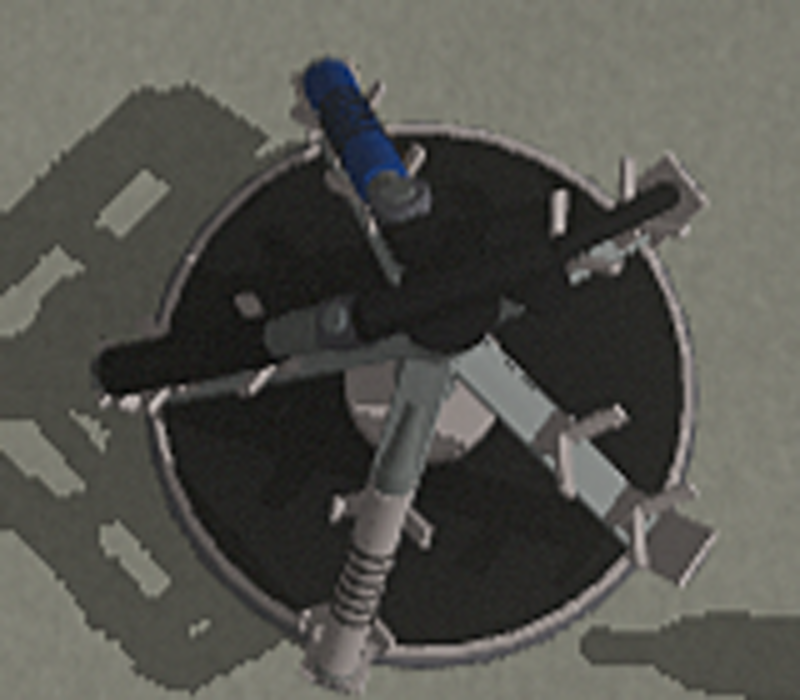

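View pics/toprest.png

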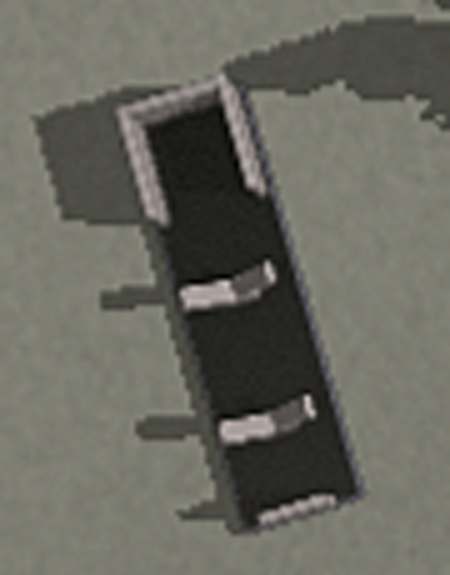

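View pics/side1.png

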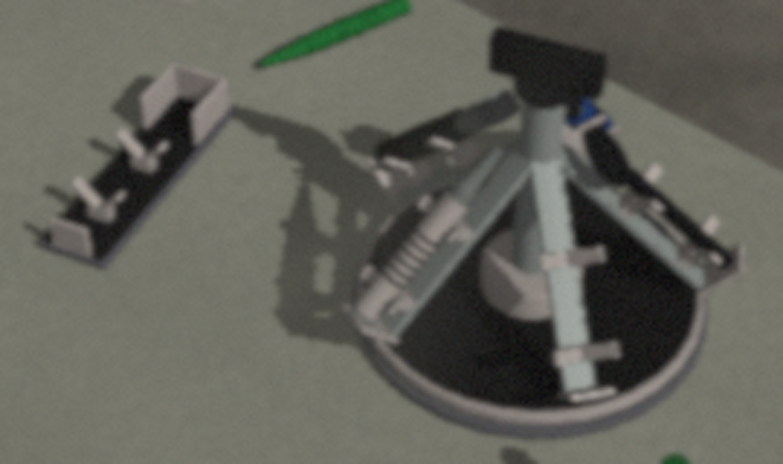

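Run:
```python
from h import *
from scipy.spatial.transform import Rotation as Ro
c=eyes.capture("top");s=eyes.capture("side")
g=lambda x,y:(160+x/5-.4,180+y/5-.4)
P={k:onz(c,g(*v),z)[:2].round(1) for k,v,z in [("gL",(120,108),50),("gR",(222,80),50),("gLn",(163,222),50),("gRn",(263,192),50),("s1L",(181,297),48),("s1R",(274,270),48),("s2L",(221,432),48),("s2R",(313,405),48),("eL",(258,520),44),("eR",(335,498),44),("pl",(235,533),10),("pr",(360,495),10)]}
for k,v in P.items(): print(k,v)
print("s1-s2",np.linalg.norm((P["s1L"]+P["s1R"]-P["s2L"]-P["s2R"])/2), "w",np.linalg.norm(P["s1L"]-P["s1R"]))
# stand outer ellipse
t=lambda x,y:(260+x/5-.4,120+y/5-.4)
print("axis",[onz(c,t(*q),20)[:2].round(1) for q in [(422,395),(150,395),(695,395),(422,122),(422,668)]])
# oph: blue mask
im=c["pixels"].astype(int); m=(im[:,:,2]>im[:,:,0]+40)&(im[:,:,2]>im[:,:,1]+30)
ys,xs=np.nonzero(m); k=(xs<450)&(ys<300); print(k.sum(),xs[k].min(),xs[k].max(),ys[k].min(),ys[k].max())
print("oph pts",onz(c,t(350,115),125).round(1), onz(c,t(330,70),80).round(1))
q=sense(); w,x,y,z=q["ee_rot"]; print(Ro.from_quat([x,y,z,w]).as_matrix().round(3).tolist())
print("handle side top", [onz(s,(190+a/2.9,170+b/2.9),296)[:2].round(1) for a,b in [(494,30),(517,27+0),(607,55),(580,62)]])
```

```text
gL [622.8 359.1]
gR [638.3 302.6]
gLn [558.6 333.8]
gRn [575.  278.6]
s1L [516.9 323.4]
s1R [531.6 272.2]
s2L [442.1 299.9]
s2R [456.6 249.5]
eL [393.8 279.5]
eR [405.6 237.4]
pl [387.3 298.9]
pr [408.1 228.9]
s1-s2 78.38124775735581 w 53.26847097486468
axis [array([633.1, -90. ]), array([633.9,  65.1]), array([ 632.3, -246.1]), array([793.2, -92. ]), array([477., -88.])]
73 324 340 132 156
oph pts [767.2 -47.3 125. ] [806.  -37.7  80. ]
[[0.929, -0.0, 0.37], [-0.37, -0.0, 0.929], [-0.0, -1.0, -0.0]]
handle side top [array([621.3, -51.4]), array([636.7, -62.5]), array([ 655.9, -138. ]), array([ 634.6, -127.8])]
```

```bash
python3 -m handwheel '[{"grip":85,"tx":31,"ty":-10,"tz":-19},{"grip":85,"tx":31,"ty":-10,"tz":-19},{"grip":85,"tx":31,"ty":-10,"tz":-19},{"grip":85,"tx":31,"ty":-10,"tz":-19},{"grip":85,"tx":31,"ty":-10,"tz":-19},{"grip":85,"tx":31,"ty":-10,"tz":-19},{"grip":85,"tx":31,"ty":-10,"tz":-19},{"grip":85,"tx":31,"ty":-10,"tz":-19},{"grip":85,"tx":31,"ty":-10,"tz":-19},{"grip":85,"tx":31,"ty":-10,"tz":-19}]' 60
python3 -m handwheel '[{"grip":85,"tx":31,"ty":0,"tz":-19},{"grip":85,"tx":31,"ty":0,"tz":-19},{"grip":85,"tx":31,"ty":0,"tz":-19},{"grip":85,"tx":31,"ty":0,"tz":-19},{"grip":85,"tx":31,"ty":0,"tz":-19},{"grip":85,"tx":31,"ty":0,"tz":-19},{"grip":85,"tx":31,"ty":0,"tz":-19},{"grip":85,"tx":31,"ty":0,"tz":-19},{"grip":85,"tx":31,"ty":0,"tz":-19},{"grip":85}]'
python3 -c "
from h import *
print(sense()['joints'])"
```

```text
[ 9.68634780e-01  3.13062487e-01  1.49795129e+00  2.63778500e-05
  1.33102986e+00 -2.23414667e-01]invalid input
invalid input
```

```bash
python3 -m handwheel '[{"grip":85,"tx":31,"ty":-10,"tz":-19,"wx":0,"wy":0,"wz":0}]' 60
```

```text
time_s: 0.38
eef_pos: [213.6, 460.2, 239.6]
ee_rot: [-0.694, 0.695, -0.133, 0.131]
force: [1.1, 0.6, 0.9]
grip_width: 0.996
```

```bash
python3 -m handwheel '[{"grip":85,"tx":31,"ty":-10,"tz":-19,"wx":0,"wy":0,"wz":0},{"grip":85,"tx":31,"ty":-10,"tz":-19,"wx":0,"wy":0,"wz":0},{"grip":85,"tx":31,"ty":-10,"tz":-19,"wx":0,"wy":0,"wz":0},{"grip":85,"tx":31,"ty":-10,"tz":-19,"wx":0,"wy":0,"wz":0},{"grip":85,"tx":31,"ty":-10,"tz":-19,"wx":0,"wy":0,"wz":0},{"grip":85,"tx":31,"ty":-10,"tz":-19,"wx":0,"wy":0,"wz":0},{"grip":85,"tx":31,"ty":-10,"tz":-19,"wx":0,"wy":0,"wz":0},{"grip":85,"tx":31,"ty":-10,"tz":-19,"wx":0,"wy":0,"wz":0},{"grip":85,"tx":31,"ty":-10,"tz":-19,"wx":0,"wy":0,"wz":0},{"grip":85,"tx":31,"ty":-10,"tz":-19,"wx":0,"wy":0,"wz":0}]' 60
python3 -m handwheel '[{"grip":85,"tx":31,"ty":0,"tz":-19,"wx":0,"wy":0,"wz":0},{"grip":85,"tx":31,"ty":0,"tz":-19,"wx":0,"wy":0,"wz":0},{"grip":85,"tx":31,"ty":0,"tz":-19,"wx":0,"wy":0,"wz":0},{"grip":85,"tx":31,"ty":0,"tz":-19,"wx":0,"wy":0,"wz":0},{"grip":85,"tx":31,"ty":0,"tz":-19,"wx":0,"wy":0,"wz":0},{"grip":85,"tx":31,"ty":0,"tz":-19,"wx":0,"wy":0,"wz":0},{"grip":85,"tx":31,"ty":0,"tz":-19,"wx":0,"wy":0,"wz":0},{"grip":85,"tx":31,"ty":0,"tz":-19,"wx":0,"wy":0,"wz":0},{"grip":85,"tx":31,"ty":0,"tz":-19,"wx":0,"wy":0,"wz":0},{"grip":85,"tx":0,"ty":0,"tz":0,"wx":0,"wy":0,"wz":0}]'
python3 -c "
from h import *
print(sense()['joints'])"
```

```text
time_s: 1.22
eef_pos: [434.4, 165.8, 341.9]
ee_rot: [0.694, -0.694, 0.133, -0.133]
force: [0.1, 0.8, -1.2]
grip_width: 0.997
time_s: 2.05
eef_pos: [631.6, -99.8, 338.1]
ee_rot: [-0.694, 0.694, -0.136, 0.134]
force: [-0.3, 0.5, 0.2]
grip_width: 0.993
[-3.39134152e-01  5.53427797e-01  8.72817288e-01 -1.07975021e-03
  1.71856124e+00 -1.52650040e+00]
```

```bash
python3 -m handwheel '[{"grip":85,"tx":0,"ty":0,"tz":0,"wx":0,"wy":0.12,"wz":0},{"grip":85,"tx":0,"ty":0,"tz":0,"wx":0,"wy":0.12,"wz":0},{"grip":85,"tx":0,"ty":0,"tz":0,"wx":0,"wy":0.12,"wz":0},{"grip":85,"tx":0,"ty":0,"tz":0,"wx":0,"wy":0.12,"wz":0},{"grip":85,"tx":0,"ty":0,"tz":0,"wx":0,"wy":0.12,"wz":0},{"grip":85,"tx":0,"ty":0,"tz":0,"wx":0,"wy":0.12,"wz":0},{"grip":85,"tx":0,"ty":0,"tz":0,"wx":0,"wy":0.12,"wz":0},{"grip":85,"tx":0,"ty":0,"tz":0,"wx":0,"wy":0.12,"wz":0},{"grip":85,"tx":0,"ty":0,"tz":0,"wx":0,"wy":0.12,"wz":0},{"grip":85,"tx":0,"ty":0,"tz":0,"wx":0,"wy":0.12,"wz":0}]'
python3 -c "
from h import *
print(sense()['joints'])"
```

```text
time_s: 2.88
eef_pos: [629.6, -94.3, 341.2]
ee_rot: [0.497, -0.497, 0.504, -0.503]
force: [0.1, -0.1, -1.5]
grip_width: 0.995
[-3.32385887e-01  5.43683186e-01  8.80257855e-01  3.43425302e-05
  1.71792989e+00 -3.18660208e-01]
```

```bash
R='x'; python3 -m handwheel '[{"grip":85,"tx":0,"ty":0,"tz":0,"wx":0,"wy":0.12,"wz":0},{"grip":85,"tx":0,"ty":0,"tz":0,"wx":0,"wy":0.12,"wz":0},{"grip":85,"tx":0,"ty":0,"tz":0,"wx":0,"wy":0.12,"wz":0},{"grip":85,"tx":0,"ty":0,"tz":0,"wx":0,"wy":0.12,"wz":0},{"grip":85,"tx":0,"ty":0,"tz":0,"wx":0,"wy":0.12,"wz":0},{"grip":85,"tx":0,"ty":0,"tz":0,"wx":0,"wy":0.12,"wz":0},{"grip":85,"tx":0,"ty":0,"tz":0,"wx":0,"wy":0.12,"wz":0},{"grip":85,"tx":0,"ty":0,"tz":0,"wx":0,"wy":0.12,"wz":0},{"grip":85,"tx":0,"ty":0,"tz":0,"wx":0,"wy":0.12,"wz":0},{"grip":85,"tx":0,"ty":0,"tz":0,"wx":0,"wy":0.12,"wz":0}]'
python3 -m handwheel '[{"grip":85,"tx":0,"ty":0,"tz":0,"wx":0,"wy":0.12,"wz":0},{"grip":85,"tx":0,"ty":0,"tz":0,"wx":0,"wy":0.12,"wz":0},{"grip":85,"tx":0,"ty":0,"tz":0,"wx":0,"wy":0.12,"wz":0},{"grip":85,"tx":0,"ty":0,"tz":0,"wx":0,"wy":0.12,"wz":0},{"grip":85,"tx":0,"ty":0,"tz":0,"wx":0,"wy":0.12,"wz":0},{"grip":85,"tx":0,"ty":0,"tz":0,"wx":0,"wy":0.12,"wz":0},{"grip":85,"tx":0,"ty":0,"tz":0,"wx":0,"wy":0.12,"wz":0},{"grip":85,"tx":0,"ty":0,"tz":0,"wx":0,"wy":0.12,"wz":0},{"grip":85,"tx":0,"ty":0,"tz":0,"wx":0,"wy":0.12,"wz":0},{"grip":85,"tx":0,"ty":0,"tz":0,"wx":0,"wy":0.12,"wz":0}]'
python3 -m handwheel '[{"grip":85,"tx":0,"ty":0,"tz":0,"wx":0,"wy":0.12,"wz":0},{"grip":85,"tx":0,"ty":0,"tz":0,"wx":0,"wy":0.12,"wz":0},{"grip":85,"tx":0,"ty":0,"tz":0,"wx":0,"wy":0.12,"wz":0},{"grip":85,"tx":0,"ty":0,"tz":0,"wx":0,"wy":0.07,"wz":0},{"grip":85,"tx":0,"ty":0,"tz":0,"wx":0,"wy":0,"wz":0}]'
cat >> h.py <<'E'
from scipy.spatial.transform import Rotation as Ro
def M(q=None):
    w,x,y,z=(q or sense())["ee_rot"]; return Ro.from_quat([x,y,z,w]).as_matrix()
E
python3 - <<'E'
from h import *
q=sense();print(q['joints'].round(3) if hasattr(q['joints'],'round') else q['joints']);m=M();print(m.round(3).tolist(), np.degrees(np.arctan2(m[1,2],m[0,2])))
p=np.array(q["eef_pos"]);print(p,"shift to axis in tool", (m.T@(np.array([634,-90,263])-p)).round(1))
c=eyes.capture("top");s=eyes.capture("side")
crop(c,(260,100,420,260),"pics/t2.png",3.7)
crop(s,(290,100,460,330),"pics/s2.png",2.6)
E
```

```text
time_s: 3.72
eef_pos: [629.6, -94.3, 341.2]
ee_rot: [0.125, -0.126, 0.696, -0.696]
force: [0.2, -0.1, 0.5]
grip_width: 0.998
time_s: 4.55
eef_pos: [629.6, -94.3, 341.2]
ee_rot: [0.289, -0.289, -0.645, 0.645]
force: [0.3, -0.4, -0.2]
grip_width: 0.996
time_s: 4.97
eef_pos: [629.6, -94.3, 341.2]
ee_rot: [0.419, -0.419, -0.569, 0.569]
force: [0.7, 0.1, -1.3]
grip_width: 0.998
[-0.332  0.544  0.88   0.     1.718  2.508]
[[-0.297, -0.0, -0.955], [0.955, 0.0, -0.297], [0.0, -1.0, 0.0]] -162.73471329537364
[629.59646933 -94.32363069 341.19970074] shift to axis in tool [ 2.8 78.2 -5.5]
pics/t2.png scale 3.7 off 260 100
pics/s2.png scale 2.6 off 290 100
```

View pics/s2.png

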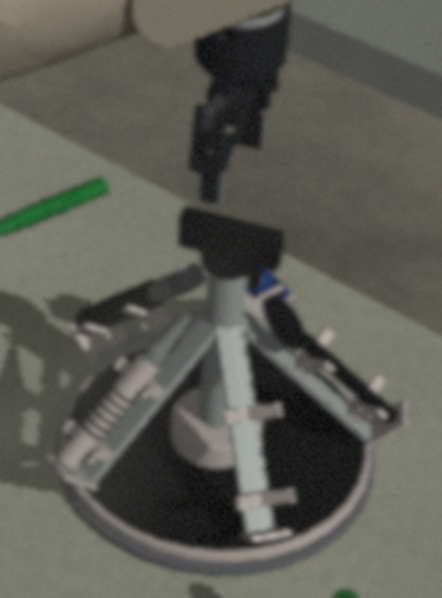

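View pics/t2.png

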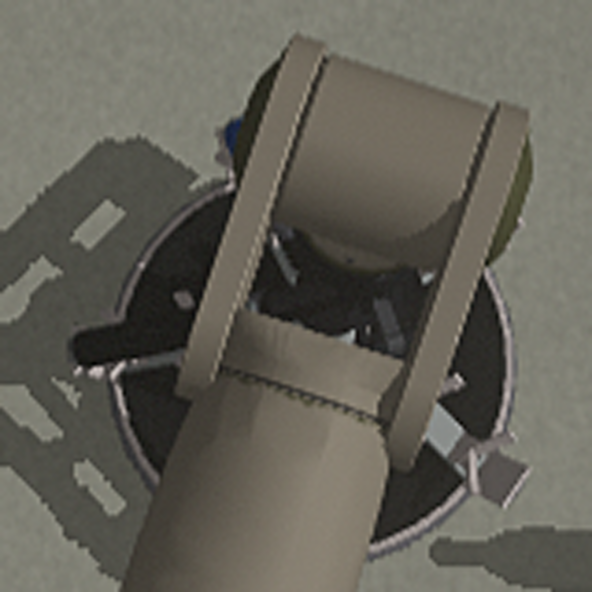

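```bash
python3 -m handwheel '[{"grip":85,"tx":1,"ty":26,"tz":-2,"wx":0,"wy":0,"wz":0},{"grip":85,"tx":1,"ty":26,"tz":-2,"wx":0,"wy":0,"wz":0},{"grip":85,"tx":0,"ty":25,"tz":-2,"wx":0,"wy":0,"wz":0},{"grip":60,"tx":0,"ty":0,"tz":0,"wx":0,"wy":0,"wz":0},{"grip":30,"tx":0,"ty":0,"tz":0,"wx":0,"wy":0,"wz":0},{"grip":24,"tx":0,"ty":0,"tz":0,"wx":0,"wy":0,"wz":0},{"grip":24,"tx":0,"ty":0,"tz":0,"wx":0,"wy":0,"wz":0},{"grip":24,"tx":0,"ty":0,"tz":0,"wx":0,"wy":0,"wz":0}]' 25
python3 - <<'E'
from h import *
print(sense()["force"],sense()["wrist_torque"])
s=eyes.capture("side")
crop(s,(290,100,460,330),"pics/s3.png",2.6)
E
```

```text
time_s: 5.73
eef_pos: [635.2, -91.1, 265.9]
ee_rot: [-0.418, 0.419, 0.57, -0.57]
force: [-0.1, -0.6, 0.2]
grip_width: 0.296
[-0.10351855 -0.64089543  0.24221818] [ 0.00010066 -0.00872058 -0.01021921]
pics/s3.png scale 2.6 off 290 100
```

View pics/s3.png

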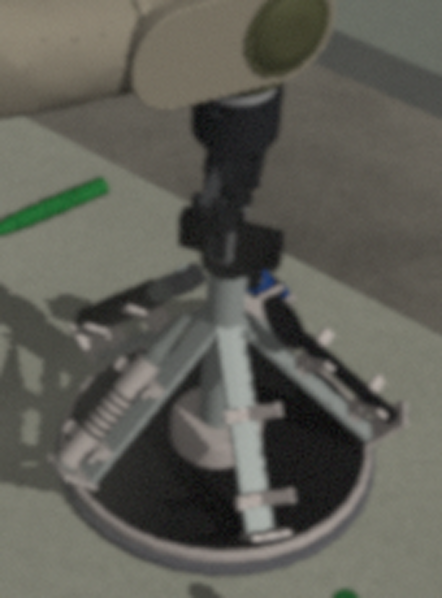

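```bash
python3 -m handwheel '[{"grip":17,"tx":0,"ty":0,"tz":0,"wx":0,"wy":0,"wz":0},{"grip":10,"tx":0,"ty":0,"tz":0,"wx":0,"wy":0,"wz":0},{"grip":10,"tx":0,"ty":0,"tz":0,"wx":0,"wy":0,"wz":0},{"grip":10,"tx":0,"ty":0,"tz":0,"wx":0,"wy":0,"wz":0}]' 30
python3 -m handwheel '[{"grip":10,"tx":0,"ty":0,"tz":0,"wx":0,"wy":-0.03,"wz":0},{"grip":10,"tx":0,"ty":0,"tz":0,"wx":0,"wy":-0.06,"wz":0},{"grip":10,"tx":0,"ty":0,"tz":0,"wx":0,"wy":-0.08,"wz":0},{"grip":10,"tx":0,"ty":0,"tz":0,"wx":0,"wy":-0.08,"wz":0}]' 30
python3 - <<'E'
from h import *
print(sense()["force"],sense()["wrist_torque"],sense()["joints"])
E
```

```text
time_s: 6.12
eef_pos: [638.4, -90.1, 266.3]
ee_rot: [-0.415, 0.422, 0.573, -0.568]
force: [25.1, 4.0, 1.6]
grip_width: 0.207
time_s: 6.45
eef_pos: [638.2, -90.3, 266.3]
ee_rot: [-0.339, 0.347, 0.62, -0.617]
force: [21.4, 2.5, 1.5]
grip_width: 0.208
[21.39897013  2.51482418  1.54129525] [ 0.30776194 -2.92315003 -0.2299312 ] [-0.32334625  0.56407365  1.03600405  0.00325454  1.52993549  2.25951515]
```

```bash
python3 -m handwheel '[{"grip":10,"tx":-1,"ty":0,"tz":-2,"wx":0,"wy":-0.08,"wz":0},{"grip":10,"tx":-1,"ty":0,"tz":-2,"wx":0,"wy":-0.08,"wz":0},{"grip":10,"tx":0,"ty":0,"tz":0,"wx":0,"wy":-0.08,"wz":0},{"grip":10,"tx":0,"ty":0,"tz":0,"wx":0,"wy":-0.08,"wz":0},{"grip":10,"tx":0,"ty":0,"tz":0,"wx":0,"wy":-0.08,"wz":0},{"grip":10,"tx":0,"ty":0,"tz":0,"wx":0,"wy":-0.08,"wz":0},{"grip":10,"tx":0,"ty":0,"tz":0,"wx":0,"wy":-0.08,"wz":0},{"grip":10,"tx":0,"ty":0,"tz":0,"wx":0,"wy":-0.08,"wz":0},{"grip":10,"tx":0,"ty":0,"tz":0,"wx":0,"wy":-0.08,"wz":0},{"grip":10,"tx":0,"ty":0,"tz":0,"wx":0,"wy":-0.08,"wz":0}]'
python3 - <<'E'
from h import *
m=M();print(sense()["force"],sense()["joints"],np.degrees(np.arctan2(m[1,2],m[0,2])))
s=eyes.capture("side")
crop(s,(290,100,460,330),"pics/s4.png",2.6)
E
```

```text
time_s: 7.28
eef_pos: [637.4, -91.2, 266.2]
ee_rot: [0.077, -0.075, -0.702, 0.704]
force: [-16.4, -3.6, 8.7]
grip_width: 0.201
[-16.44759138  -3.64383258   8.67278701] [-0.32260316  0.57244728  1.02288598 -0.00269216  1.54900923  1.46266067] -102.28430461628996
pics/s4.png scale 2.6 off 290 100
```

View pics/s4.png

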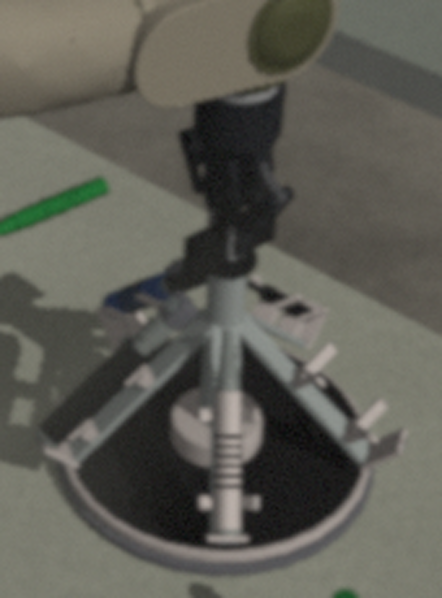

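```bash
python3 -m handwheel '[{"grip":10,"tx":0.5,"ty":0,"tz":0,"wx":0,"wy":-0.09,"wz":0},{"grip":10,"tx":0.5,"ty":0,"tz":0,"wx":0,"wy":-0.09,"wz":0},{"grip":10,"tx":0,"ty":0,"tz":0,"wx":0,"wy":-0.09,"wz":0},{"grip":10,"tx":0,"ty":0,"tz":0,"wx":0,"wy":-0.09,"wz":0},{"grip":10,"tx":0,"ty":0,"tz":0,"wx":0,"wy":-0.09,"wz":0},{"grip":10,"tx":0,"ty":0,"tz":0,"wx":0,"wy":-0.09,"wz":0},{"grip":10,"tx":0,"ty":0,"tz":0,"wx":0,"wy":-0.09,"wz":0},{"grip":10,"tx":0,"ty":0,"tz":0,"wx":0,"wy":-0.09,"wz":0},{"grip":10,"tx":0,"ty":0,"tz":0,"wx":0,"wy":-0.09,"wz":0},{"grip":10,"tx":0,"ty":0,"tz":0,"wx":0,"wy":-0.09,"wz":0}]'
python3 - <<'E'
from h import *
m=M();print(sense()["force"],sense()["joints"],np.degrees(np.arctan2(m[1,2],m[0,2])))
E
```

```text
time_s: 8.17
eef_pos: [638.1, -92.2, 266.2]
ee_rot: [-0.238, 0.238, -0.665, 0.667]
force: [-3.9, -9.3, 6.7]
grip_width: 0.206
[-3.85646311 -9.30639496  6.67570198] [-0.32361464  0.57093034  1.02532317 -0.0031977   1.5425873   0.56193656] -50.73328765721549
```

Remaining about 0.82 rad; taper to a stop.

```bash
python3 -m handwheel '[{"grip":10,"tx":0,"ty":0,"tz":0,"wx":0,"wy":-0.1,"wz":0},{"grip":10,"tx":0,"ty":0,"tz":0,"wx":0,"wy":-0.1,"wz":0},{"grip":10,"tx":0,"ty":0,"tz":0,"wx":0,"wy":-0.1,"wz":0},{"grip":10,"tx":0,"ty":0,"tz":0,"wx":0,"wy":-0.1,"wz":0},{"grip":10,"tx":0,"ty":0,"tz":0,"wx":0,"wy":-0.1,"wz":0},{"grip":10,"tx":0,"ty":0,"tz":0,"wx":0,"wy":-0.1,"wz":0},{"grip":10,"tx":0,"ty":0,"tz":0,"wx":0,"wy":-0.1,"wz":0},{"grip":10,"tx":0,"ty":0,"tz":0,"wx":0,"wy":-0.06,"wz":0},{"grip":10,"tx":0,"ty":0,"tz":0,"wx":0,"wy":-0.03,"wz":0},{"grip":10,"tx":0,"ty":0,"tz":0,"wx":0,"wy":0,"wz":0}]'
python3 - <<'E'
from h import *
m=M();print(sense()["force"],sense()["joints"],np.degrees(np.arctan2(m[1,2],m[0,2])))
s=eyes.capture("side")
crop(s,(290,100,460,330),"pics/s5.png",2.6)
E
```

```text
time_s: 9.0
eef_pos: [638.8, -92.7, 266.2]
ee_rot: [-0.475, 0.475, -0.522, 0.526]
force: [2.8, -11.1, 4.4]
grip_width: 0.204
[  2.75702887 -11.14947169   4.37987322] [-0.32387487  0.57145886  1.02453936 -0.0033456   1.54041204 -0.22570762] -5.618697505161285
pics/s5.png scale 2.6 off 290 100
```

View pics/s5.png

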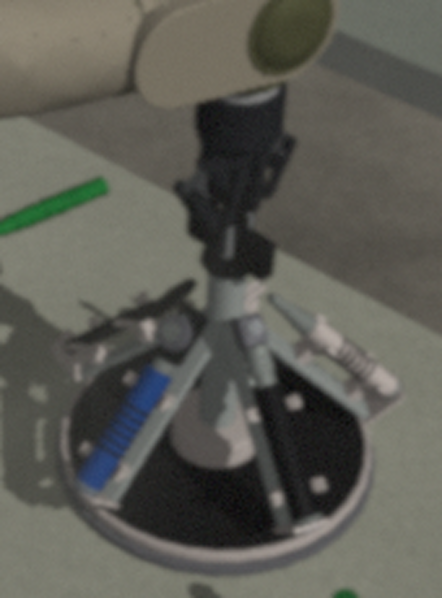

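```bash
python3 -m handwheel '[{"grip":10,"tx":0,"ty":0,"tz":0,"wx":0,"wy":0,"wz":0},{"grip":10,"tx":0,"ty":0,"tz":0,"wx":0,"wy":0,"wz":0},{"grip":10,"tx":0,"ty":0,"tz":0,"wx":0,"wy":0,"wz":0},{"grip":26,"tx":0,"ty":0,"tz":0,"wx":0,"wy":0,"wz":0},{"grip":40,"tx":0,"ty":0,"tz":0,"wx":0,"wy":0,"wz":0},{"grip":60,"tx":0,"ty":0,"tz":0,"wx":0,"wy":0,"wz":0},{"grip":60,"tx":0,"ty":-25,"tz":0,"wx":0,"wy":0,"wz":0},{"grip":60,"tx":0,"ty":-35,"tz":0,"wx":0,"wy":0,"wz":0},{"grip":60,"tx":0,"ty":-35,"tz":0,"wx":0,"wy":0,"wz":0},{"grip":60,"tx":0,"ty":-5,"tz":0,"wx":0,"wy":0,"wz":0}]'
python3 - <<'E'
from h import *
m=M();print(m.round(3).tolist())
E
```

```text
time_s: 9.88
eef_pos: [638.7, -89.9, 371.0]
ee_rot: [-0.477, 0.473, -0.521, 0.527]
force: [-0.7, 0.8, 1.2]
grip_width: 0.701
[[-0.097, 0.009, 0.995], [-0.995, -0.003, -0.097], [0.002, -1.0, 0.01]]
```

```bash
python3 -m handwheel '[{"grip":70,"tx":-24,"ty":0,"tz":-24,"wx":0,"wy":0,"wz":0},{"grip":70,"tx":-24,"ty":0,"tz":-24,"wx":0,"wy":0,"wz":0},{"grip":70,"tx":-24,"ty":0,"tz":-24,"wx":0,"wy":0,"wz":0},{"grip":70,"tx":-24,"ty":0,"tz":-24,"wx":0,"wy":0,"wz":0},{"grip":70,"tx":-24,"ty":0,"tz":-24,"wx":0,"wy":0,"wz":0},{"grip":70,"tx":-24,"ty":0,"tz":-24,"wx":0,"wy":0,"wz":0},{"grip":70,"tx":-24,"ty":0,"tz":-24,"wx":0,"wy":0,"wz":0},{"grip":70,"tx":-24,"ty":0,"tz":-24,"wx":0,"wy":0,"wz":0},{"grip":70,"tx":-24,"ty":0,"tz":-24,"wx":0,"wy":0,"wz":0},{"grip":70,"tx":0,"ty":0,"tz":0,"wx":0,"wy":0.1,"wz":0}]'
python3 -m handwheel '[{"grip":70,"tx":0,"ty":0,"tz":0,"wx":0,"wy":0.12,"wz":0},{"grip":70,"tx":0,"ty":0,"tz":0,"wx":0,"wy":0.12,"wz":0},{"grip":70,"tx":0,"ty":0,"tz":0,"wx":0,"wy":0.12,"wz":0},{"grip":70,"tx":0,"ty":0,"tz":0,"wx":0,"wy":0.12,"wz":0},{"grip":70,"tx":0,"ty":0,"tz":0,"wx":0,"wy":0.12,"wz":0},{"grip":70,"tx":0,"ty":0,"tz":0,"wx":0,"wy":0.12,"wz":0},{"grip":70,"tx":0,"ty":0,"tz":0,"wx":0,"wy":0.12,"wz":0},{"grip":70,"tx":0,"ty":0,"tz":0,"wx":0,"wy":0.12,"wz":0},{"grip":70,"tx":0,"ty":0,"tz":0,"wx":0,"wy":0.12,"wz":0},{"grip":70,"tx":0,"ty":0,"tz":0,"wx":0,"wy":0.12,"wz":0}]'
python3 - <<'E'
from h import *
m=M();print(m.round(3).tolist(),sense()["joints"])
c=eyes.capture("top");s=eyes.capture("side")
cv2.imwrite("pics/t6f.png",c["pixels"][:,:,::-1])
crop(c,(260,110,420,270),"pics/t6.png",3.7)
crop(s,(290,150,460,330),"pics/s6.png",3.3)
E
```

```text
time_s: 10.72
eef_pos: [441.3, 149.6, 365.3]
ee_rot: [0.45, -0.449, 0.546, -0.546]
force: [-0.4, -1.1, 0.4]
grip_width: 0.817
time_s: 11.55
eef_pos: [444.2, 146.2, 364.3]
ee_rot: [0.059, -0.059, 0.705, -0.705]
force: [0.6, -0.3, -0.5]
grip_width: 0.821
[[-0.986, 0.0, 0.167], [-0.167, 0.0, -0.986], [-0.0, -1.0, -0.0]] [6.65407179e-02 1.23187228e-01 1.39308059e+00 1.13074752e-04
 1.62530945e+00 1.47001164e+00]
pics/t6.png scale 3.7 off 260 110
pics/s6.png scale 3.3 off 290 150
```

View pics/t6.png

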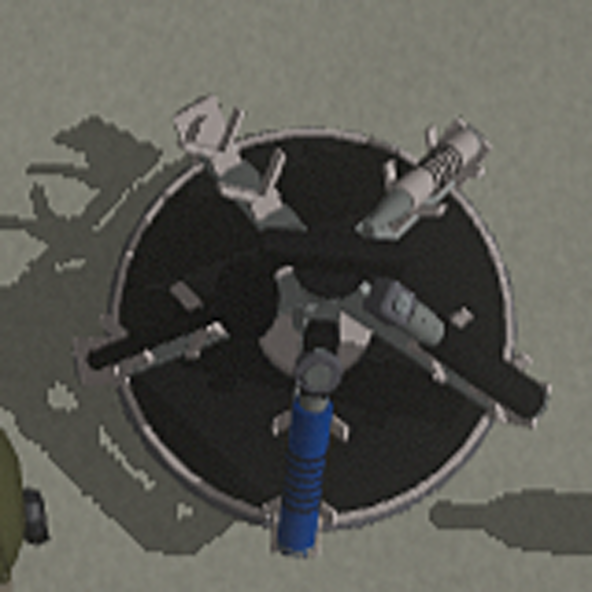

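View pics/s6.png

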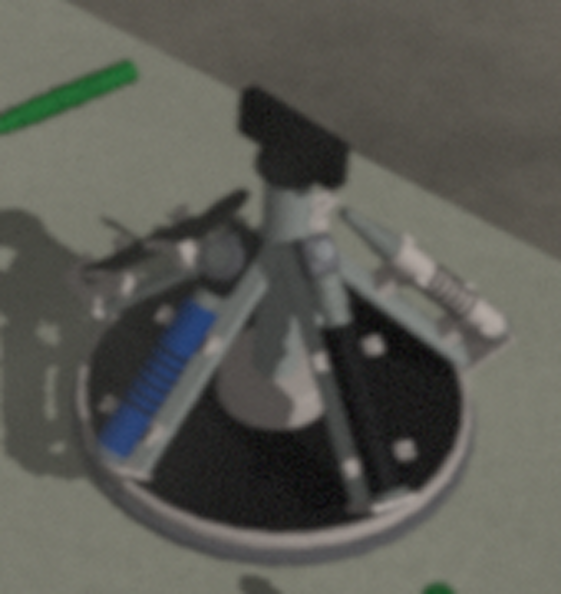

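```bash
cat > oph.py <<'E'
from h import *
c=eyes.capture("top");s=eyes.capture("side")
r={}
for n,k in (("top",c),("side",s)):
    im=k["pixels"].astype(int); m=((im[:,:,2]>im[:,:,0]+25)&(im[:,:,2]>im[:,:,1]+15)).astype(np.uint8)
    m=cv2.morphologyEx(m,cv2.MORPH_CLOSE,np.ones((5,5),np.uint8))
    nn,l,st,ce=cv2.connectedComponentsWithStats(m)
    ok=[i for i in range(1,nn) if 200<ce[i][0]<450 and ce[i][1]>100 and ce[i][1]<330]
    i=max(ok,key=lambda i:st[i,4]); ys,xs=np.nonzero(l==i)
    rc=cv2.minAreaRect(np.stack([xs,ys],1).astype(np.float32))
    b=cv2.boxPoints(rc); e=sorted([(np.linalg.norm(b[a]-b[(a+1)%4]),tuple((b[a]+b[(a+1)%4])/2)) for a in range(4)])[:2]
    e=sorted([q[1] for q in e],key=lambda q:-q[1]); r[n]=(ce[i],e); print(n,st[i,4],ce[i].round(1),np.round(e,1).tolist(),np.round(rc[1],1))
P,g=tri(c,r["top"][0],s,r["side"][0]); B,gb=tri(c,r["top"][1][0],s,r["side"][1][0]); H,gh=tri(c,r["top"][1][1],s,r["side"][1][1])
print("centre",P.round(1),g.round(1),"butt",B.round(1),gb.round(1),"neck",H.round(1),gh.round(1),"len",np.linalg.norm(H-B).round(1))
d=(H-B)/np.linalg.norm(H-B); print("dir",d.round(3),"mid est",(P+4*d).round(1))
E
python3 oph.py
```

```text
top 367 [342.1 238.2] [[339.0, 258.6000061035156], [344.3999938964844, 217.39999389648438]] [10.5 41.6]
side 519 [337.4 264.5] [[323.0, 286.3999938964844], [351.3999938964844, 242.3000030517578]] [10.9 52.4]
centre [510.4 -79.2 120.9] 3.4 butt [461.2 -73.9  79.3] 8.5 neck [558.6 -82.7 162.4] 0.1 len 128.4
dir [ 0.759 -0.068  0.648] mid est [513.4 -79.4 123.5]
```

```bash
python3 -m handwheel '[{"grip":70,"tx":0,"ty":0,"tz":0,"wx":0,"wy":0.12,"wz":0},{"grip":70,"tx":0,"ty":0,"tz":0,"wx":0,"wy":0.12,"wz":0},{"grip":70,"tx":0,"ty":0,"tz":0,"wx":0,"wy":0.02,"wz":0},{"grip":70,"tx":0,"ty":0,"tz":0,"wx":0,"wy":0,"wz":0.12},{"grip":70,"tx":0,"ty":0,"tz":0,"wx":0,"wy":0,"wz":0.12},{"grip":70,"tx":0,"ty":0,"tz":0,"wx":0,"wy":0,"wz":0.12},{"grip":70,"tx":0,"ty":0,"tz":0,"wx":0,"wy":0,"wz":0.12},{"grip":70,"tx":0,"ty":0,"tz":0,"wx":0,"wy":0,"wz":0.12},{"grip":70,"tx":0,"ty":0,"tz":0,"wx":0,"wy":0,"wz":0.12},{"grip":70,"tx":0,"ty":0,"tz":0,"wx":0,"wy":0,"wz":0.065}]'
python3 - <<'E'
from h import *
q=sense();m=M();print(m.round(3).tolist(),q["joints"].round(3))
p=np.array(q["eef_pos"]);print(p.round(1),(m.T@(np.array([442,-73,196])-p)).round(1))
E
```

```text
time_s: 12.58
eef_pos: [443.2, 146.4, 364.0]
ee_rot: [-0.246, -0.298, -0.64, 0.664]
force: [-0.5, -0.0, -0.1]
grip_width: 0.817
[[-0.701, 0.708, -0.081], [0.055, -0.06, -0.997], [-0.711, -0.704, 0.003]] [ 0.166 -0.242  1.926 -0.277  0.702  1.958]
[443.2 146.4 364. ] [108.2 130.6 218.2]
```

```bash
python3 -m handwheel '[{"grip":70,"tx":13.5,"ty":16.3,"tz":27.3,"wx":0,"wy":0,"wz":0},{"grip":70,"tx":13.5,"ty":16.3,"tz":27.3,"wx":0,"wy":0,"wz":0},{"grip":70,"tx":13.5,"ty":16.3,"tz":27.3,"wx":0,"wy":0,"wz":0},{"grip":70,"tx":13.5,"ty":16.3,"tz":27.3,"wx":0,"wy":0,"wz":0},{"grip":70,"tx":13.5,"ty":16.3,"tz":27.3,"wx":0,"wy":0,"wz":0},{"grip":70,"tx":13.5,"ty":16.3,"tz":27.3,"wx":0,"wy":0,"wz":0},{"grip":70,"tx":13.5,"ty":16.3,"tz":27.3,"wx":0,"wy":0,"wz":0},{"grip":70,"tx":13.5,"ty":16.3,"tz":27.3,"wx":0,"wy":0,"wz":0},{"grip":70,"tx":0,"ty":0,"tz":0,"wx":0,"wy":0,"wz":0}]'
python3 - <<'E'
from h import *
q=sense();m=M();print(m.round(3).tolist(),q["joints"].round(3))
p=np.array(q["eef_pos"]);print(p.round(1),(m.T@(np.array([526,-80.7,111.6])-p)).round(1))
c=eyes.capture("top");s=eyes.capture("side")
crop(c,(260,110,420,290),"pics/t7.png",3.3)
crop(s,(250,150,460,330),"pics/s7.png",3.3)
E
```

```text
time_s: 13.33
eef_pos: [442.0, -32.6, 223.0]
ee_rot: [-0.241, -0.292, -0.644, 0.665]
force: [0.7, 0.2, -0.4]
grip_width: 0.819
[[-0.713, 0.696, -0.078], [0.055, -0.055, -0.997], [-0.699, -0.715, 0.001]] [-0.525 -0.212  2.282  0.747  0.46   0.547]
[442.  -32.6 223. ] [ 15.2 140.8  41.3]
pics/t7.png scale 3.3 off 260 110
pics/s7.png scale 3.3 off 250 150
```

View pics/t7.png

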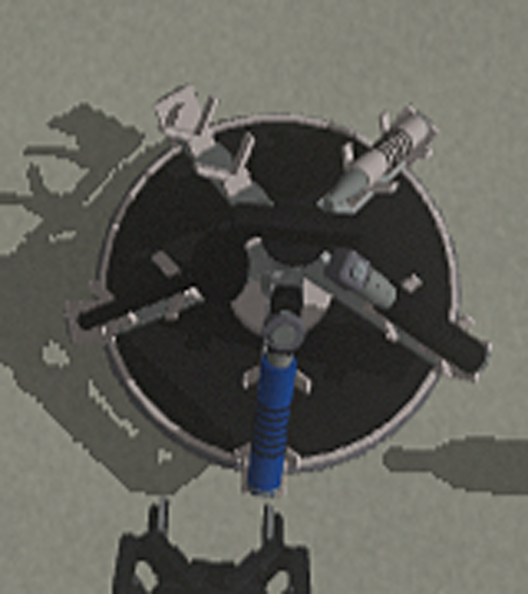

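View pics/s7.png

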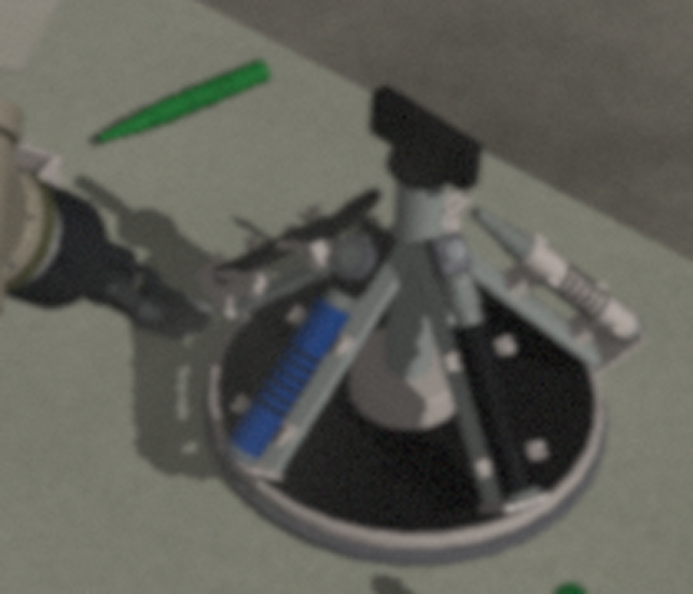

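```bash
python3 -m handwheel '[{"grip":70,"tx":3,"ty":5,"tz":7,"wx":0,"wy":0,"wz":0},{"grip":70,"tx":3,"ty":5,"tz":7,"wx":0,"wy":0,"wz":0},{"grip":70,"tx":3,"ty":5,"tz":7,"wx":0,"wy":0,"wz":0},{"grip":70,"tx":3,"ty":5,"tz":7,"wx":0,"wy":0,"wz":0},{"grip":70,"tx":3,"ty":5,"tz":7,"wx":0,"wy":0,"wz":0},{"grip":70,"tx":0,"ty":5,"tz":6,"wx":0,"wy":0,"wz":0},{"grip":70,"tx":0,"ty":0,"tz":0,"wx":0,"wy":0,"wz":0}]'
python3 - <<'E'
from h import *
q=sense();m=M();print(m.round(3).tolist(),q["joints"].round(3))
p=np.array(q["eef_pos"]);print(p.round(1),(m.T@(np.array([526,-80.7,111.6])-p)).round(1))
E
```

```text
time_s: 14.02
eef_pos: [450.2, -71.9, 193.4]
ee_rot: [-0.242, -0.293, -0.644, 0.664]
force: [-0.7, -0.5, 0.2]
grip_width: 0.82
[[-0.711, 0.699, -0.077], [0.056, -0.053, -0.997], [-0.701, -0.713, -0.002]] [-0.643 -0.112  2.3    1.004  0.463  0.193]
[450.2 -71.9 193.4] [  2.9 111.8   3. ]
```

```bash
python3 -m handwheel '[{"grip":70,"tx":1,"ty":15,"tz":1,"wx":0,"wy":0,"wz":0},{"grip":70,"tx":1,"ty":15,"tz":1,"wx":0,"wy":0,"wz":0},{"grip":70,"tx":1,"ty":15,"tz":1,"wx":0,"wy":0,"wz":0},{"grip":70,"tx":0,"ty":15,"tz":0,"wx":0,"wy":0,"wz":0},{"grip":70,"tx":0,"ty":0,"tz":0,"wx":0,"wy":0,"wz":0}]'
python3 - <<'E'
from h import *
q=sense();m=M();print(q["joints"].round(3),q["force"])
p=np.array(q["eef_pos"]);print(p.round(1),(m.T@(np.array([526,-80.7,111.6])-p)).round(1))
c=eyes.capture("top");s=eyes.capture("side")
crop(c,(260,150,420,290),"pics/t8.png",4)
crop(s,(250,150,460,330),"pics/s8.png",3.3)
E
```

```text
time_s: 14.43
eef_pos: [490.0, -76.9, 147.4]
ee_rot: [-0.242, -0.293, -0.645, 0.663]
force: [-0.4, 1.0, 0.0]
grip_width: 0.821
[-0.576  0.097  2.258  1.358  0.352 -0.144] [-0.36442408  1.04035315  0.04604827]
[490.  -76.9 147.4] [-0.8 50.9  1.2]
pics/t8.png scale 4 off 260 150
pics/s8.png scale 3.3 off 250 150
```

View pics/t8.png

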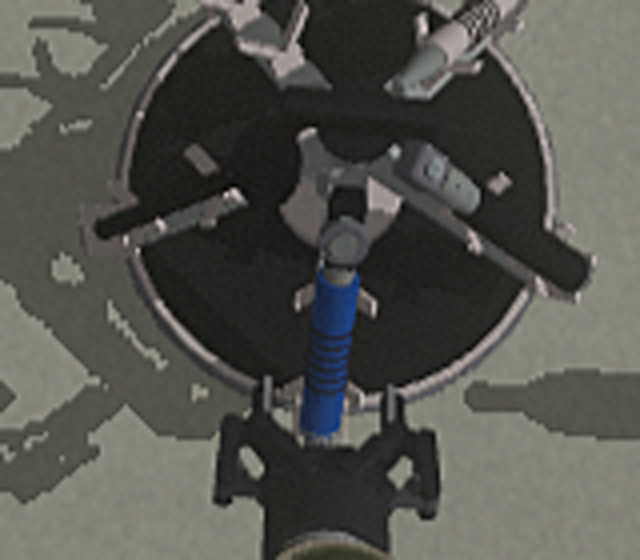

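View pics/s8.png

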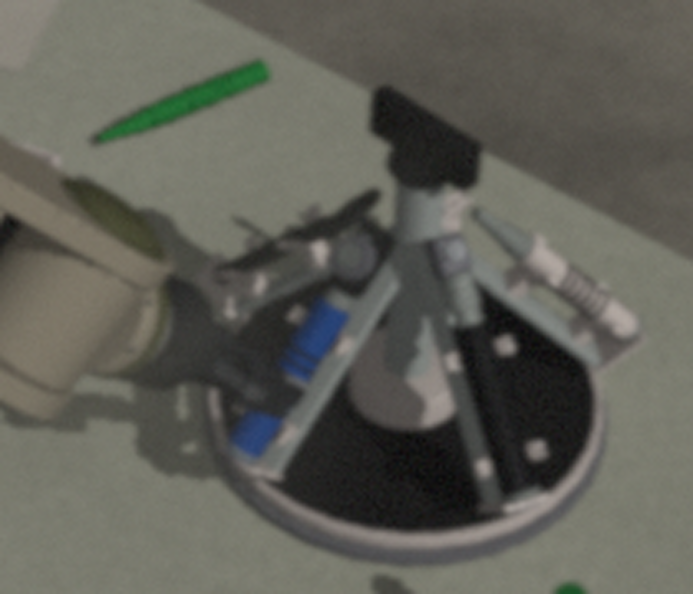

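```bash
python3 -m handwheel '[{"grip":70,"tx":0,"ty":10,"tz":0,"wx":0,"wy":0,"wz":0},{"grip":70,"tx":0,"ty":10,"tz":0,"wx":0,"wy":0,"wz":0},{"grip":70,"tx":0,"ty":10,"tz":0,"wx":0,"wy":0,"wz":0},{"grip":60,"tx":0,"ty":10,"tz":0,"wx":0,"wy":0,"wz":0},{"grip":50,"tx":0,"ty":10,"tz":0,"wx":0,"wy":0,"wz":0},{"grip":40,"tx":0,"ty":0,"tz":0,"wx":0,"wy":0,"wz":0},{"grip":36,"tx":0,"ty":0,"tz":0,"wx":0,"wy":0,"wz":0},{"grip":36,"tx":0,"ty":0,"tz":0,"wx":0,"wy":0,"wz":0}]'
python3 - <<'E'
from h import *
q=sense();m=M();print(q["joints"].round(3),q["force"])
p=np.array(q["eef_pos"]);print(p.round(1),(m.T@(np.array([526,-80.7,111.6])-p)).round(1))
c=eyes.capture("top");s=eyes.capture("side")
crop(c,(260,150,420,290),"pics/t9.png",4)
crop(s,(250,150,460,330),"pics/s9.png",3.3)
E
```

```text
time_s: 15.2
eef_pos: [524.0, -80.5, 113.5]
ee_rot: [-0.242, -0.294, -0.644, 0.663]
force: [-0.3, 0.2, -0.2]
grip_width: 0.422
[-0.528  0.25   2.2    1.674  0.313 -0.437] [-0.34955228  0.18560322 -0.19841263]
[524.  -80.5 113.5] [-0.1  2.8  0.1]
pics/t9.png scale 4 off 260 150
pics/s9.png scale 3.3 off 250 150
```

View pics/t9.png

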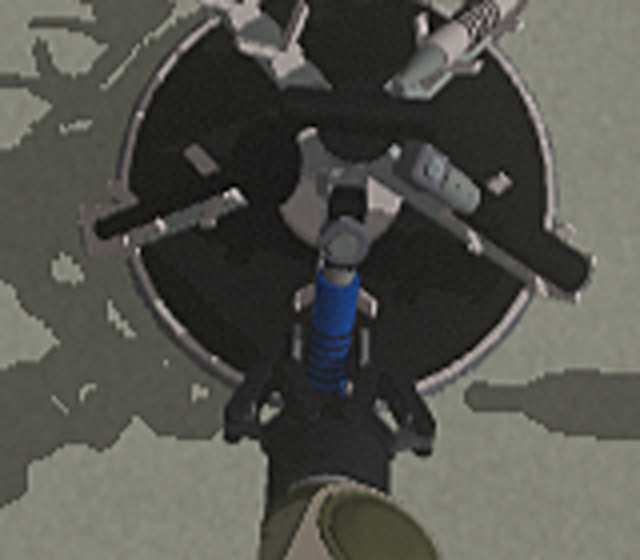

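View pics/s9.png

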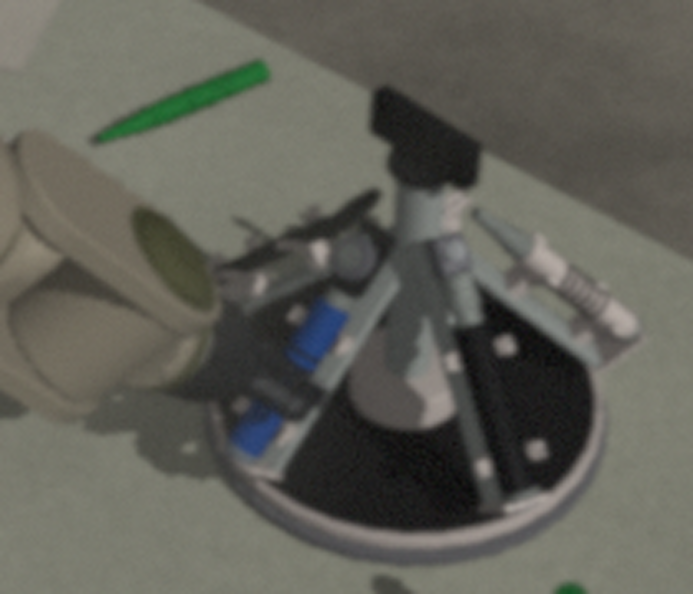

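```bash
python3 -m handwheel '[{"grip":30,"tx":0,"ty":1,"tz":0,"wx":0,"wy":0,"wz":0},{"grip":20,"tx":0,"ty":0,"tz":0,"wx":0,"wy":0,"wz":0},{"grip":20,"tx":0,"ty":0,"tz":0,"wx":0,"wy":0,"wz":0},{"grip":20,"tx":0,"ty":0,"tz":0,"wx":0,"wy":0,"wz":0},{"grip":20,"tx":0,"ty":0,"tz":0,"wx":0,"wy":0,"wz":0}]' 50
python3 - <<'E'
from h import *
q=sense();print(q["eef_pos"],q["force"],q["wrist_torque"])
E
```

```text
time_s: 15.72
eef_pos: [524.8, -80.7, 112.4]
ee_rot: [-0.241, -0.294, -0.644, 0.664]
force: [-6.7, 0.2, 7.8]
grip_width: 0.308
[524.79972827 -80.74499424 112.36133739] [-6.70906196  0.21850752  7.76239533] [0.12203435 0.21738893 0.00650215]
```

```bash
python3 -m handwheel '[{"grip":20,"tx":0,"ty":-4,"tz":0,"wx":0,"wy":0,"wz":0},{"grip":20,"tx":0,"ty":-8,"tz":0,"wx":0,"wy":0,"wz":0},{"grip":20,"tx":0,"ty":-10,"tz":0,"wx":0,"wy":0,"wz":0},{"grip":20,"tx":0,"ty":-10,"tz":0,"wx":0,"wy":0,"wz":0},{"grip":20,"tx":0,"ty":-10,"tz":0,"wx":0,"wy":0,"wz":0},{"grip":20,"tx":0,"ty":-10,"tz":0,"wx":0,"wy":0,"wz":0},{"grip":20,"tx":0,"ty":-12,"tz":0,"wx":0,"wy":0,"wz":0},{"grip":20,"tx":0,"ty":-12,"tz":0,"wx":0,"wy":0,"wz":0},{"grip":20,"tx":0,"ty":-12,"tz":0,"wx":0,"wy":0,"wz":0},{"grip":20,"tx":0,"ty":-12,"tz":0,"wx":0,"wy":0,"wz":0}]'
python3 - <<'E'
from h import *
q=sense();m=M();print(q["joints"].round(3),q["force"],m.round(3).tolist())
c=eyes.capture("top");s=eyes.capture("side")
crop(c,(220,150,420,300),"pics/t10.png",4)
crop(s,(250,120,460,330),"pics/s10.png",2.8)
E
```

```text
time_s: 16.55
eef_pos: [453.9, -75.0, 183.0]
ee_rot: [-0.24, -0.293, -0.645, 0.664]
force: [0.9, 0.6, -2.8]
grip_width: 0.313
[-0.643 -0.076  2.304  1.069  0.443  0.123] [ 0.89891133  0.59691107 -2.76068439] [[-0.712, 0.697, -0.079], [0.059, -0.053, -0.997], [-0.699, -0.715, -0.003]]
pics/t10.png scale 4 off 220 150
pics/s10.png scale 2.8 off 250 120
```

View pics/t10.png

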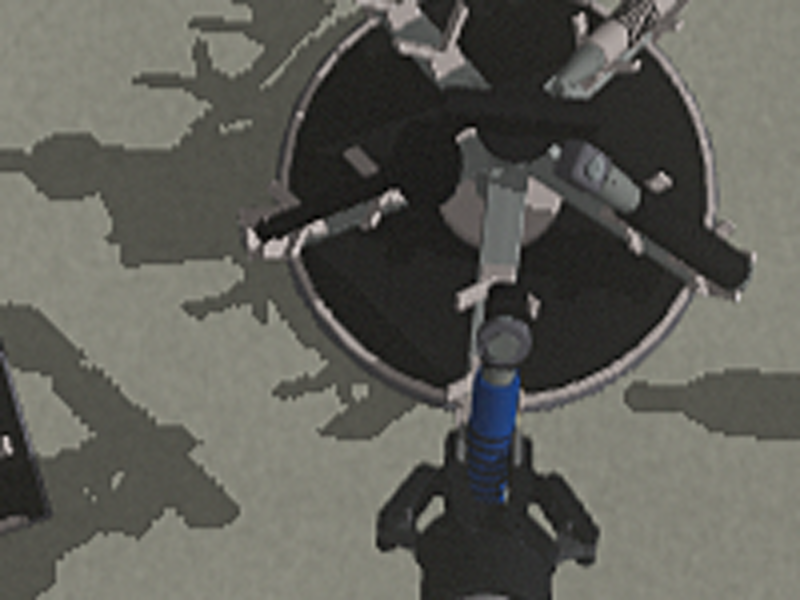

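View pics/s10.png

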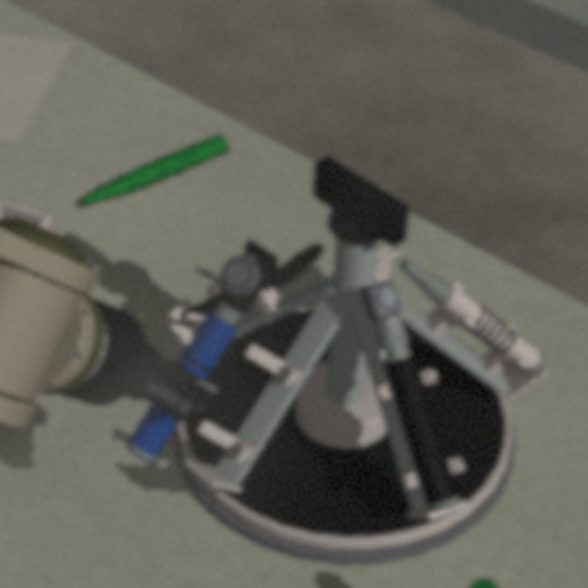

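Run:
```python
from h import *
c=eyes.capture("top");s=eyes.capture("side")
g=lambda x,y:(160+x/5-.4,180+y/5-.4); f=lambda a,b:(190+a/2.9-.3,170+b/2.9-.3)
for n,a,b in [("gL",(120,108),(177,66)),("gR",(222,80),(229,82)),("gLn",(163,222),(143,95))]:
    print(n,[x.round(1) for x in tri(c,g(*a),s,f(*b))])
# top-image reprojected model outline check
mid=np.array([485.5,285.8]);th=np.radians(17.1);ex=np.array([np.cos(th),np.sin(th)]);ey=np.array([-ex[1],ex[0]])
pts=[(153,32,50),(153,-32,50),(88,32,50),(88,-32,50),(39,24,48),(39,-24,48),(-39,24,48),(-39,-24,48),(-87,20,44),(-87,-20,44)]
X=[np.r_[mid+a*ex+b*ey,z] for a,b,z in pts]
for n,k in(("top",c),("side",s)):
    x0,y0,x1,y1=(160,170,270,300) if n=="top" else (190,170,290,275)
    sc=4.5 if n=="top" else 5.5
    im=cv2.resize(k["pixels"][y0:y1,x0:x1,::-1],None,fx=sc,fy=sc,interpolation=cv2.INTER_CUBIC)
    for u in proj(k,X): cv2.circle(im,tuple(int(v) for v in ((u-[x0,y0]+.5)*sc)),3,(0,0,255),-1)
    cv2.imwrite(f"pics/rest_{n}.png",im)
```

```text
gL [array([626.3, 360.4,  39.3]), np.float64(4.2)]
gR [array([642.4, 302.7,  40. ]), np.float64(6.0)]
gLn [array([558.1, 331.2,  58.8]), np.float64(1.8)]
```

View pics/rest_top.png

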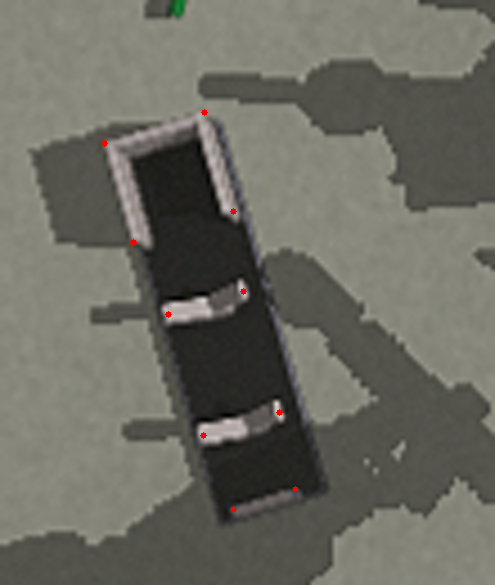

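View pics/rest_side.png

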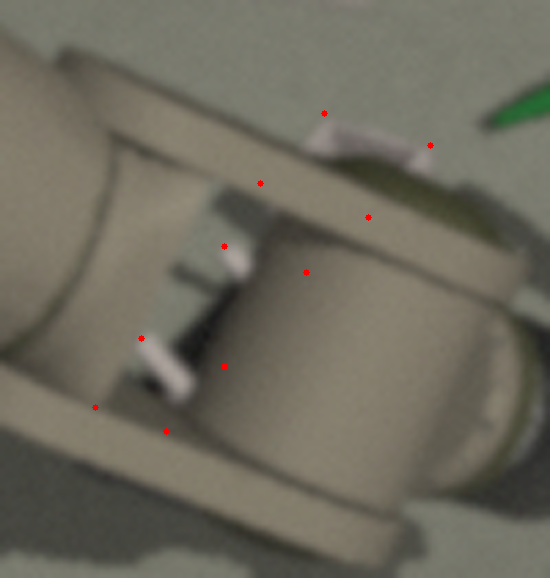

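```bash
python3 -m handwheel '[{"grip":20,"tx":-3,"ty":-10,"tz":-5,"wx":0,"wy":0,"wz":0},{"grip":20,"tx":-3,"ty":-10,"tz":-8,"wx":0,"wy":0,"wz":0},{"grip":20,"tx":-3,"ty":-10,"tz":-10,"wx":0,"wy":0,"wz":0},{"grip":20,"tx":-3,"ty":-10,"tz":-10,"wx":0,"wy":0,"wz":0},{"grip":20,"tx":-3,"ty":-10,"tz":-10,"wx":0,"wy":0,"wz":0},{"grip":20,"tx":-3,"ty":-10,"tz":-10,"wx":0,"wy":0,"wz":0},{"grip":20,"tx":-3,"ty":-10,"tz":-10,"wx":0,"wy":0,"wz":0},{"grip":20,"tx":-3,"ty":-10,"tz":-10,"wx":0,"wy":0,"wz":0},{"grip":20,"tx":-3,"ty":-10,"tz":-10,"wx":0,"wy":0,"wz":0},{"grip":20,"tx":-3,"ty":-5,"tz":-10,"wx":0,"wy":0,"wz":0}]'
python3 -m handwheel '[{"grip":20,"tx":0,"ty":0,"tz":0,"wx":0,"wy":0,"wz":-0.06},{"grip":20,"tx":0,"ty":0,"tz":0,"wx":0,"wy":0,"wz":-0.08},{"grip":20,"tx":0,"ty":0,"tz":0,"wx":0,"wy":0,"wz":-0.08},{"grip":20,"tx":0,"ty":0,"tz":0,"wx":0,"wy":0,"wz":-0.08},{"grip":20,"tx":0,"ty":0,"tz":0,"wx":0,"wy":0,"wz":-0.08},{"grip":20,"tx":0,"ty":0,"tz":0,"wx":0,"wy":0,"wz":-0.08},{"grip":20,"tx":0,"ty":0,"tz":0,"wx":0,"wy":0,"wz":-0.08},{"grip":20,"tx":0,"ty":0,"tz":0,"wx":0,"wy":0,"wz":-0.08},{"grip":20,"tx":0,"ty":0,"tz":0,"wx":0,"wy":0,"wz":-0.08},{"grip":20,"tx":0,"ty":0,"tz":0,"wx":0,"wy":0,"wz":-0.06}]'
python3 - <<'E'
from h import *
q=sense();m=M();print(q["joints"].round(3),q["force"],m.round(3).tolist())
E
```

```text
time_s: 17.58
eef_pos: [417.2, 21.4, 272.3]
ee_rot: [-0.241, -0.293, -0.645, 0.663]
force: [-0.3, -1.0, -2.8]
grip_width: 0.309
time_s: 18.42
eef_pos: [418.0, 21.1, 271.3]
ee_rot: [-0.024, 0.031, 0.708, -0.705]
force: [-0.2, -0.4, -3.0]
grip_width: 0.312
[-0.235  0.037  1.724  0.007  1.371  1.412] [-0.19750687 -0.40805588 -3.01860561] [[-0.997, 0.011, -0.078], [0.078, 0.004, -0.997], [-0.011, -1.0, -0.005]]
```

```bash
python3 -m handwheel '[{"grip":20,"tx":0,"ty":0,"tz":0,"wx":0,"wy":-0.06,"wz":0},{"grip":20,"tx":0,"ty":0,"tz":0,"wx":0,"wy":-0.1,"wz":0},{"grip":20,"tx":0,"ty":0,"tz":0,"wx":0,"wy":-0.1,"wz":0},{"grip":20,"tx":0,"ty":0,"tz":0,"wx":0,"wy":-0.08,"wz":0},{"grip":20,"tx":0,"ty":0,"tz":0,"wx":0,"wy":-0.04,"wz":0}]'
python3 -m handwheel '[{"grip":20,"tx":-7,"ty":0,"tz":-12,"wx":0,"wy":0,"wz":0},{"grip":20,"tx":-15,"ty":5,"tz":-25,"wx":0,"wy":0,"wz":0},{"grip":20,"tx":-15,"ty":10,"tz":-25,"wx":0,"wy":0,"wz":0},{"grip":20,"tx":-15,"ty":10,"tz":-25,"wx":0,"wy":0,"wz":0},{"grip":20,"tx":-15,"ty":10,"tz":-25,"wx":0,"wy":0,"wz":0},{"grip":20,"tx":-15,"ty":10,"tz":-25,"wx":0,"wy":0,"wz":0},{"grip":20,"tx":-15,"ty":10,"tz":-25,"wx":0,"wy":0,"wz":0},{"grip":20,"tx":-15,"ty":10,"tz":-25,"wx":0,"wy":0,"wz":0},{"grip":20,"tx":-15,"ty":10,"tz":-25,"wx":0,"wy":0,"wz":0},{"grip":20,"tx":-7,"ty":5,"tz":-12,"wx":0,"wy":0,"wz":0}]'
python3 - <<'E'
from h import *
q=sense();m=M();print(q["joints"].round(3),q["force"],m.round(4).tolist())
p=np.array(q["eef_pos"]);print(p.round(1),(m.T@(np.array([485,284.5,110])-p)).round(1))
c=eyes.capture("top");s=eyes.capture("side")
crop(c,(150,150,270,300),"pics/t11.png",4)
crop(s,(150,130,320,290),"pics/s11.png",3.7)
E
```

```text
time_s: 18.83
eef_pos: [417.7, 21.2, 271.2]
ee_rot: [0.113, -0.103, 0.699, -0.698]
force: [-1.0, -0.9, -2.5]
grip_width: 0.315
time_s: 19.67
eef_pos: [479.9, 277.6, 190.8]
ee_rot: [0.112, -0.102, 0.699, -0.699]
force: [-1.0, -0.3, -2.8]
grip_width: 0.31
[ 3.140e-01  4.040e-01  1.478e+00 -1.000e-03  1.247e+00  1.581e+00] [-0.95492825 -0.26055391 -2.84384405] [[-0.9542, 0.0126, 0.299], [-0.299, 0.0028, -0.9542], [-0.0129, -0.9999, 0.0011]]
[479.9 277.6 190.8] [-5.9 80.9 -5.1]
pics/t11.png scale 4 off 150 150
pics/s11.png scale 3.7 off 150 130
```

View pics/t11.png

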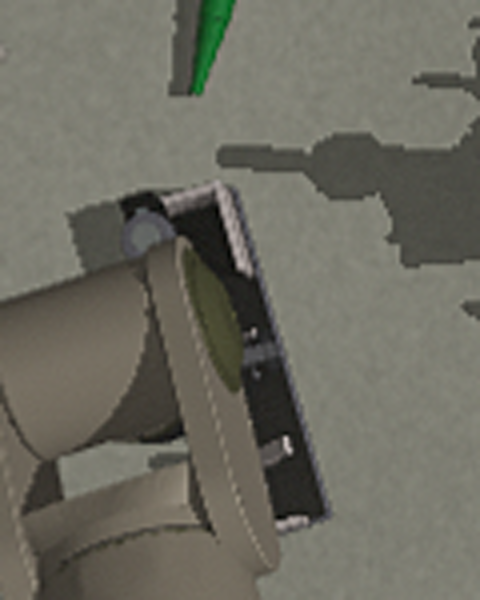

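View pics/s11.png

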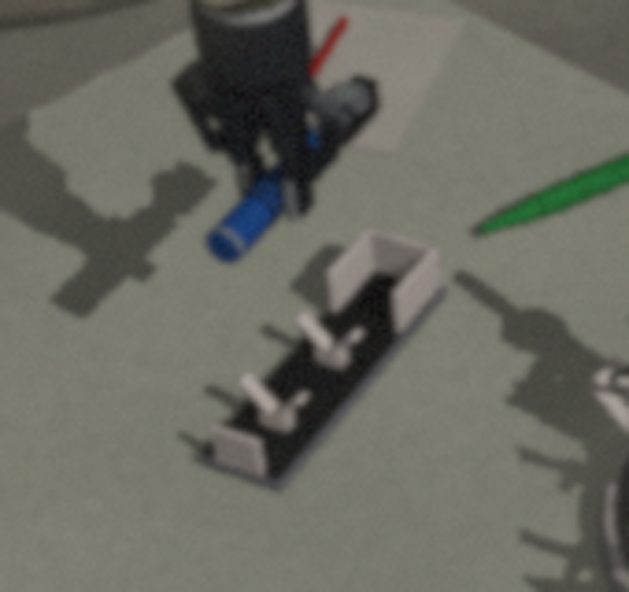

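Run:
```python
from h import *
q=sense();m=M();p=np.array(q["eef_pos"])
s=eyes.capture("side");c=eyes.capture("top")
mid=np.array([485,284.5]);th=np.radians(17.1);ex=np.array([np.cos(th),np.sin(th)]);ey=np.array([-ex[1],ex[0]])
pts=[(153,32,50),(153,-32,50),(88,32,50),(88,-32,50),(39,24,48),(39,-24,48),(-39,24,48),(-39,-24,48),(-87,20,44),(-87,-20,44)]
X=[np.r_[mid+a*ex+b*ey,z] for a,b,z in pts]
g=p-19*m[:,1]
Y=[g+69*m[:,0]+14*m[:,1],g+69*m[:,0]-14*m[:,1],g+69*m[:,0]+14*m[:,2],g+69*m[:,0]-14*m[:,2],g-126*m[:,0],g-96*m[:,0]]
for k,n,(x0,y0,x1,y1),sc in((s,"side",(190,130,280,270),4.2),(c,"top",(150,170,250,300),4.5)):
    im=cv2.resize(k["pixels"][y0:y1,x0:x1,::-1],None,fx=sc,fy=sc,interpolation=cv2.INTER_CUBIC)
    for u in proj(k,X): cv2.circle(im,tuple(int(v) for v in ((u-[x0,y0]+.5)*sc)),2,(0,0,255),-1)
    for u in proj(k,Y): cv2.circle(im,tuple(int(v) for v in ((u-[x0,y0]+.5)*sc)),2,(0,255,255),-1)
    cv2.imwrite(f"pics/chk_{n}.png",im)
```

```text
(no output)
```

View pics/chk_side.png

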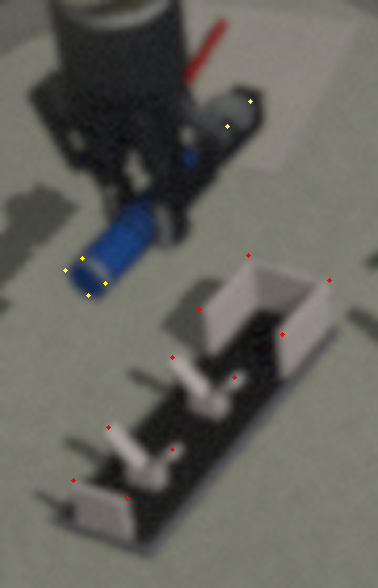

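View pics/chk_top.png

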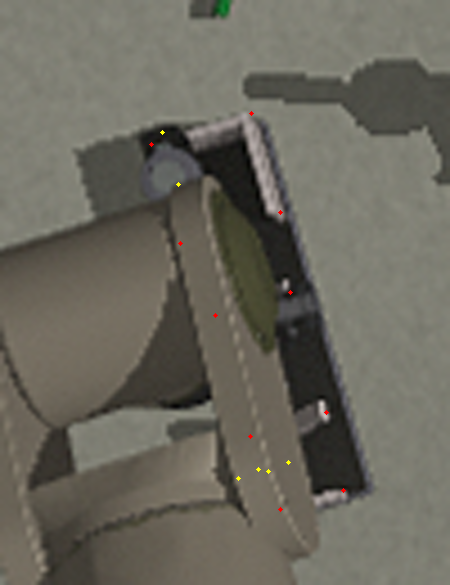

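```bash
python3 -m handwheel '[{"grip":20,"tx":-2,"ty":15,"tz":-2,"wx":0,"wy":0,"wz":-0.013},{"grip":20,"tx":-2,"ty":25,"tz":-2,"wx":0,"wy":0,"wz":0},{"grip":20,"tx":-2,"ty":25,"tz":-2,"wx":0,"wy":0,"wz":0},{"grip":20,"tx":0,"ty":25,"tz":0,"wx":0,"wy":0,"wz":0},{"grip":20,"tx":0,"ty":20,"tz":0,"wx":0,"wy":0,"wz":0},{"grip":20,"tx":0,"ty":10,"tz":0,"wx":0,"wy":0,"wz":0},{"grip":20,"tx":0,"ty":0,"tz":0,"wx":0,"wy":0,"wz":0}]'
python3 - <<'E'
from h import *
q=sense();m=M();print(q["force"],m.round(4).tolist())
p=np.array(q["eef_pos"]);print(p.round(1),(m.T@(np.array([485.2,285.3,26])-p)).round(1))
c=eyes.capture("top");s=eyes.capture("side")
crop(c,(150,150,270,300),"pics/t12.png",4)
crop(s,(180,150,300,290),"pics/s12.png",4.2)
E
```

```text
time_s: 20.45
eef_pos: [484.2, 280.7, 72.2]
ee_rot: [-0.106, 0.105, -0.698, 0.7]
force: [0.0, -0.2, -2.6]
grip_width: 0.309
[ 0.03240712 -0.24720241 -2.64154075] [[-0.9554, 0.0008, 0.2952], [-0.2952, -0.0029, -0.9554], [0.0001, -1.0, 0.003]]
[484.2 280.7  72.2] [-2.3 46.2 -4.3]
pics/t12.png scale 4 off 150 150
pics/s12.png scale 4.2 off 180 150
```

View pics/t12.png

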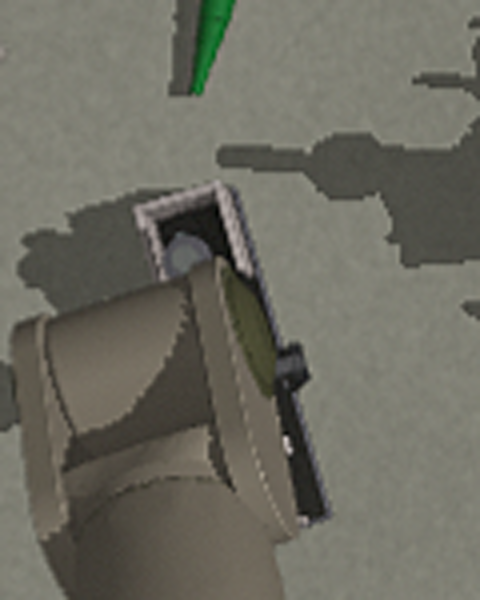

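View pics/s12.png

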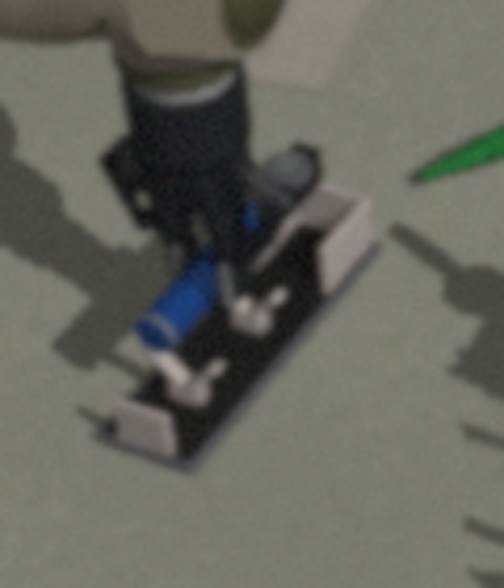

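Run:
```python
from h import *
c=eyes.capture("top")
x0,y0,x1,y1=180,190,225,225
im=cv2.resize(c["pixels"][y0:y1,x0:x1,::-1],None,fx=16,fy=16,interpolation=cv2.INTER_CUBIC)
cv2.imwrite("pics/head.png",im)
```

```text
(no output)
```

View pics/head.png

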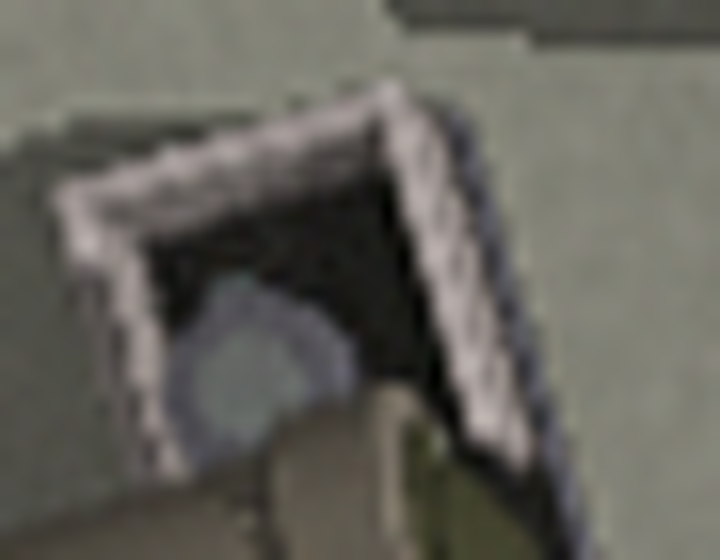

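Run:
```python
from h import *
c=eyes.capture("top"); k=lambda x,y:(180+x/16-.47,190+y/16-.47)
L=onz(c,k(58,200),50)[:2];R=onz(c,k(395,88),50)[:2];Rn=onz(c,k(530,465),50)[:2];Ln=onz(c,k(168,470),50)[:2]
print(L,R,Rn,np.linalg.norm(L-R),np.linalg.norm(R-Rn))
th=np.radians(17.1);ex=np.array([np.cos(th),np.sin(th)]);ey=np.array([-ex[1],ex[0]])
print("lateral gL,gR,gRn,gLn",[float((P@ey).round(1)) for P in (L,R,Rn,Ln)],"TCP",np.array(sense()["eef_pos"])[:2]@ey, "target",np.array([485.2,285.3])@ey)
for z in (88,96,104):
    D=onz(c,k(258,375),z)[:2];print(z,D,(D@ey).round(1),(D-np.array(sense()["eef_pos"])[:2])@ex)
print("far along",L@ex,R@ex,"mid+153",np.array([485.2,285.3])@ex+153)
```

```text
[620.47353865 360.32064495] [639.95065606 302.03390455] [573.37290417 277.35474365] 61.45487945426148 71.00463385601765
lateral gL,gR,gRn,gLn [161.9, 100.5, 96.5, 156.6] TCP 126.46854817641446 target 130.01938131924967
88 [583.61681431 316.33924579] 130.7 103.63693586144586
96 [582.39013346 314.54598944] 129.4 101.9371931921516
104 [581.1634526  312.75273309] 128.0 100.23745052285739
far along 698.9930737359211 700.4705144025028 mid+153 700.6404755689261
```

```bash
python3 -m handwheel '[{"grip":20,"tx":0,"ty":8,"tz":-1.5,"wx":0,"wy":0,"wz":0},{"grip":20,"tx":0,"ty":9,"tz":-1.5,"wx":0,"wy":0,"wz":0},{"grip":20,"tx":0,"ty":9,"tz":0,"wx":0,"wy":0,"wz":0},{"grip":20,"tx":0,"ty":6,"tz":0,"wx":0,"wy":0,"wz":0},{"grip":20,"tx":0,"ty":4,"tz":0,"wx":0,"wy":0,"wz":0},{"grip":20,"tx":0,"ty":2,"tz":0,"wx":0,"wy":0,"wz":0},{"grip":20,"tx":0,"ty":0,"tz":0,"wx":0,"wy":0,"wz":0}]'
python3 -m handwheel '[{"grip":20,"tx":0,"ty":1.5,"tz":0,"wx":0,"wy":0,"wz":0},{"grip":20,"tx":0,"ty":1,"tz":0,"wx":0,"wy":0,"wz":0}]'
```

```text
time_s: 21.23
eef_pos: [484.0, 284.4, 35.2]
ee_rot: [-0.107, 0.105, -0.698, 0.7]
force: [0.2, -0.5, -3.0]
grip_width: 0.313
time_s: 21.4
eef_pos: [484.4, 284.6, 33.5]
ee_rot: [-0.107, 0.104, -0.698, 0.7]
force: [-0.4, -0.6, -2.5]
grip_width: 0.309
```

```bash
python3 -m handwheel '[{"grip":20,"tx":0,"ty":1,"tz":0,"wx":0,"wy":0,"wz":0},{"grip":20,"tx":0,"ty":1,"tz":0,"wx":0,"wy":0,"wz":0},{"grip":20,"tx":0,"ty":1,"tz":0,"wx":0,"wy":0,"wz":0}]'
python3 -m handwheel '[{"grip":20,"tx":0,"ty":1,"tz":0,"wx":0,"wy":0,"wz":0},{"grip":20,"tx":0,"ty":1,"tz":0,"wx":0,"wy":0,"wz":0}]'
python3 - <<'E'
from h import *
q=sense();print(q["force"],q["wrist_torque"])
s=eyes.capture("side")
crop(s,(180,150,300,290),"pics/s13.png",4.2)
E
```

```text
time_s: 21.65
eef_pos: [484.3, 284.5, 30.3]
ee_rot: [-0.107, 0.104, -0.698, 0.7]
force: [0.3, -0.3, -2.8]
grip_width: 0.311
time_s: 21.82
eef_pos: [484.2, 284.5, 28.2]
ee_rot: [-0.107, 0.105, -0.698, 0.7]
force: [0.4, 0.3, -3.1]
grip_width: 0.311
[ 0.38979884  0.2576528  -3.13686563] [-0.01180313  0.05985245 -0.01142045]
pics/s13.png scale 4.2 off 180 150
```

View pics/s13.png

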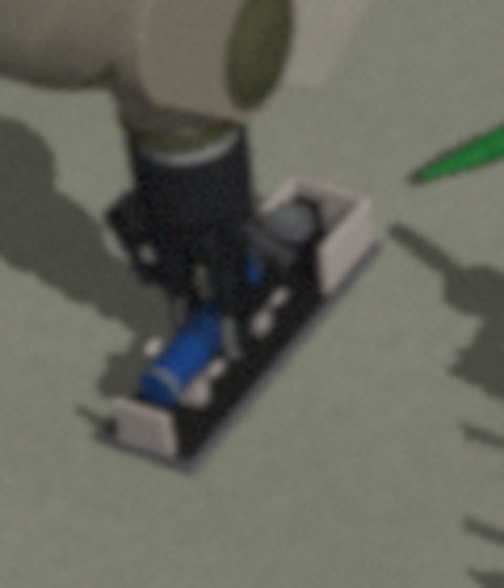

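In the side picture the handle (crop ~180,365) is over both saddles and the head (295,220) is inside the guard. No contact force yet, so I keep lowering in small steps.

```bash
python3 -m handwheel '[{"grip":20,"tx":0,"ty":1,"tz":0,"wx":0,"wy":0,"wz":0},{"grip":20,"tx":0,"ty":0,"tz":0,"wx":0,"wy":0,"wz":0}]'
python3 -m handwheel '[{"grip":20,"tx":0,"ty":1,"tz":0,"wx":0,"wy":0,"wz":0},{"grip":20,"tx":0,"ty":0,"tz":0,"wx":0,"wy":0,"wz":0}]'
```

```text
time_s: 22.03
eef_pos: [484.3, 284.7, 27.5]
ee_rot: [-0.107, 0.104, -0.698, 0.7]
force: [-0.5, 0.1, 0.8]
grip_width: 0.309
time_s: 22.2
eef_pos: [484.4, 284.9, 27.2]
ee_rot: [-0.108, 0.104, -0.698, 0.7]
force: [-3.9, 0.8, 7.9]
grip_width: 0.309
```

```bash
python3 -m handwheel '[{"grip":26,"tx":0,"ty":0,"tz":0,"wx":0,"wy":0,"wz":0},{"grip":30,"tx":0,"ty":0,"tz":0,"wx":0,"wy":0,"wz":0},{"grip":36,"tx":0,"ty":0,"tz":0,"wx":0,"wy":0,"wz":0},{"grip":44,"tx":0,"ty":0,"tz":0,"wx":0,"wy":0,"wz":0},{"grip":54,"tx":0,"ty":0,"tz":0,"wx":0,"wy":0,"wz":0},{"grip":60,"tx":0,"ty":0,"tz":0,"wx":0,"wy":0,"wz":0},{"grip":60,"tx":0,"ty":0,"tz":0,"wx":0,"wy":0,"wz":0}]' 20
python3 - <<'E'
from h import *
q=sense();print(q["force"])
s=eyes.capture("side")
crop(s,(180,150,300,290),"pics/s14.png",4.2)
E
```

```text
time_s: 22.78
eef_pos: [484.2, 284.5, 26.2]
ee_rot: [-0.107, 0.105, -0.698, 0.7]
force: [-0.2, -0.3, 0.6]
grip_width: 0.706
[-0.16237459 -0.28734375  0.64490651]
pics/s14.png scale 4.2 off 180 150
```

View pics/s14.png

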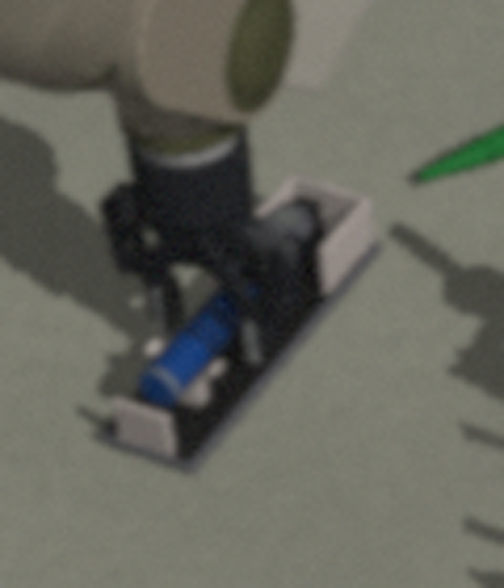

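Released; withdraw straight up, then back toward the robot's left to clear the view.

```bash
python3 -m handwheel '[{"grip":60,"tx":0,"ty":-8,"tz":0,"wx":0,"wy":0,"wz":0},{"grip":60,"tx":0,"ty":-20,"tz":0,"wx":0,"wy":0,"wz":0},{"grip":60,"tx":0,"ty":-30,"tz":0,"wx":0,"wy":0,"wz":0},{"grip":60,"tx":0,"ty":-35,"tz":0,"wx":0,"wy":0,"wz":0},{"grip":60,"tx":0,"ty":-35,"tz":0,"wx":0,"wy":0,"wz":0},{"grip":60,"tx":20,"ty":-20,"tz":0,"wx":0,"wy":0,"wz":0},{"grip":60,"tx":30,"ty":-10,"tz":0,"wx":0,"wy":0,"wz":0},{"grip":60,"tx":30,"ty":-10,"tz":0,"wx":0,"wy":0,"wz":0},{"grip":60,"tx":30,"ty":-10,"tz":0,"wx":0,"wy":0,"wz":0},{"grip":60,"tx":0,"ty":0,"tz":0,"wx":0,"wy":0,"wz":0}]'
python3 -m handwheel '[{"grip":60,"tx":0,"ty":0,"tz":-20,"wx":0,"wy":0,"wz":0},{"grip":60,"tx":0,"ty":0,"tz":-30,"wx":0,"wy":0,"wz":0},{"grip":60,"tx":0,"ty":0,"tz":-30,"wx":0,"wy":0,"wz":0},{"grip":60,"tx":0,"ty":0,"tz":-30,"wx":0,"wy":0,"wz":0},{"grip":60,"tx":0,"ty":0,"tz":-30,"wx":0,"wy":0,"wz":0},{"grip":60,"tx":0,"ty":0,"tz":-30,"wx":0,"wy":0,"wz":0},{"grip":60,"tx":0,"ty":0,"tz":-30,"wx":0,"wy":0,"wz":0},{"grip":60,"tx":0,"ty":0,"tz":-15,"wx":0,"wy":0,"wz":0},{"grip":60,"tx":0,"ty":0,"tz":0,"wx":0,"wy":0,"wz":0},{"grip":60,"tx":0,"ty":0,"tz":0,"wx":0,"wy":0,"wz":0}]'
python3 oph.py
python3 - <<'E'
from h import *
c=eyes.capture("top");s=eyes.capture("side")
crop(c,(150,110,460,290),"pics/t15.png",2.5)
crop(s,(180,150,450,400),"pics/s15.png",2.3)
crop(c,(170,180,250,295),"pics/t15r.png",5)
E
```

```text
time_s: 23.67
eef_pos: [375.2, 251.8, 206.2]
ee_rot: [-0.108, 0.104, -0.698, 0.7]
force: [1.1, -0.4, 0.2]
grip_width: 0.699
time_s: 24.5
eef_pos: [314.6, 457.9, 203.2]
ee_rot: [-0.108, 0.105, -0.698, 0.7]
force: [0.5, 0.1, -0.2]
grip_width: 0.701
top 465 [209.7 252.2] [[216.3000030517578, 275.20001220703125], [203.1999969482422, 229.5]] [47.5 10. ]
side 394 [229.7 228.2] [[215.1999969482422, 244.3000030517578], [244.0, 212.0]] [ 9.6 43.3]
centre [481.  285.6  39.4] 0.8 butt [416.1 268.4  34.5] 2.4 neck [545.6 301.3  48. ] 6.3 len 134.3
dir [0.964 0.245 0.1  ] mid est [484.8 286.6  39.8]
pics/t15.png scale 2.5 off 150 110
pics/s15.png scale 2.3 off 180 150
pics/t15r.png scale 5 off 170 180
```

View pics/t15.png

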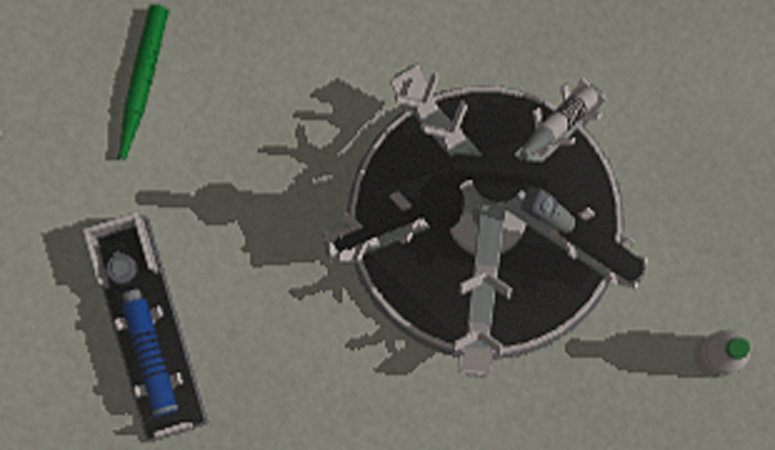

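View pics/s15.png

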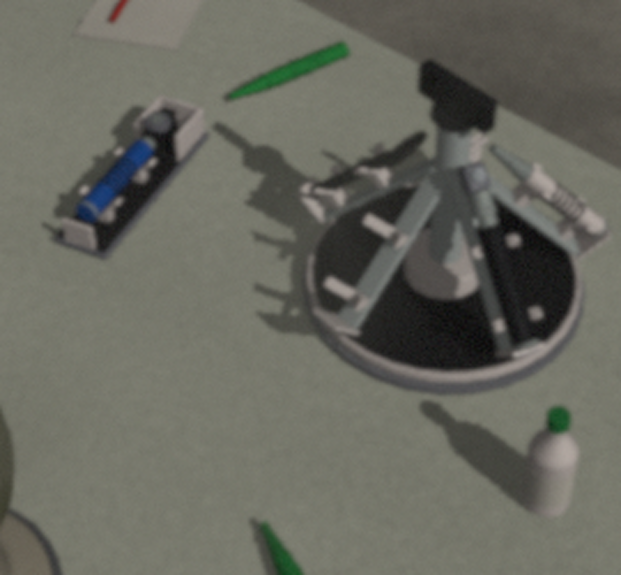

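View pics/t15r.png

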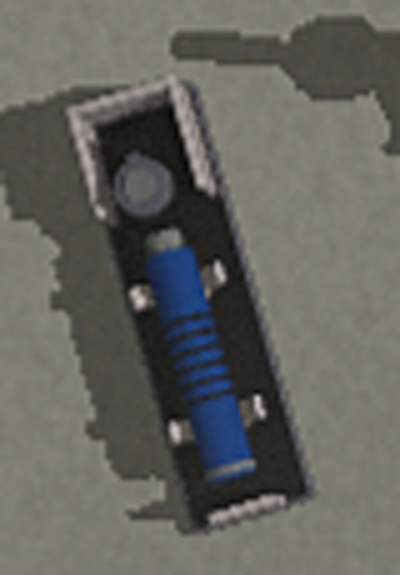

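Run:
```python
from rig import ctrl
print(ctrl.finish_job())
```

```text
the job is handed in; nothing more can be done
None
```

I turned the stand about 157° counter-clockwise by its bar handle, so the ophthalmoscope's cradle faced the robot, about 5° off straight-on and within the 25° allowed. I then lifted the ophthalmoscope out square to the slope and levelled it. I laid it in the desk rest with about 10 N of contact force, let go and backed well clear. The job was handed in at about 24.6 s; no verdict was reported.

**Last checks that agreed:**
- In both views the handle lies in both saddles and the head is inside the guard.
- The handle middle measured (484.8, 286.6, 39.8) mm, against my estimate for the rest of (485.2, 285.3, 44) mm.
- The other three instruments looked seated in their cradles, and the bottle was upright at the same spot as at the start. I judged these by eye in the pictures, not by measurement.

**Checks that disagreed:**
- **Height and tilt:** the two-view measurement put the handle 4 mm too low and showed about 6° of tilt. I put this down to the cameras, since the side view was about 1.5 px off the calibration and the handle sits in both saddles in the pictures.
- **Stand axis:** my first estimate was about 3 mm off. That caused a side force of up to 25 N while turning, which I reduced by shifting the hand.

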